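# Fill and lock the screw-tin dispenser

### The arm

A 6-joint arm with a two-finger parallel gripper is mounted at the origin on the work surface. World frame = base frame: x ahead of the robot, y to its left, z up, the work surface at z = 0. Lengths are in m, angles in rad, forces in N, time in s.
With the tool pointing down it reaches from about 0.325 to 0.9 m from the base axis. Payload 6.1 kg.
Tool frame: the origin (TCP) lies on the front face of the gripper's body, between the roots of the fingers; the fingertips stand 73 mm ahead of it and the grasp point (between the pads) lies 54 mm ahead of it; z points along the fingers, y is the line along which they close (so a half turn about z gives the same grasp; the last joint's range is limited). The gripper opens to 85 mm and grips with 20 to 120 N. Pads are 22 mm wide; open, the fingers measure 114 mm over their backs; the gripper's body (76 mm by 85 mm) begins 54 mm behind the grasp point. The pads swing forward as they close: fully open they stand 13 mm farther back than shut.
Start: joints at [1.064, 0.22, 1.526, -0, 1.395, -0.126], TCP at [0.232, 0.58, 0.304] pointing down, gripper open.
Joint ranges: [-2.98, 2.98], [-0.91, 2.08], [0.09, 2.57], [-1.24, 4.39], [0.2, 2.65], [-2.68, 2.68]. Speed limits (rad/s): [2.57, 2.57, 3.01, 3.14, 3.14, 3.14].

### API

Orientations are given as a 3x3 rotation matrix whose columns are the frame's x, y, z axes.
In Python, from rig import r gives the robot as it stands. The module is installed in compiled form; this text tells all that it offers.
- The arm moves only by the tool drive_tool, never from a script. Its argument "moves" is a list of rows, each an object of numbers: "fingers": the opening in per cent of the stroke, from 0 (shut) to 100 (fully open); "tx", "ty", "tz": the shift along the tool's x, y, z in mm; "yaw": the turn about the tool's z in degrees. A call has 1 to 20 rows; each row shifts and turns the commanded pose from where the row before left it, along the tool's axes as they then stand; what a row does not reach is not made up. A row lasts 1/10 s, in which the tool goes at most 50 mm and 8.59 degrees, less where a joint would pass 70% of its speed; a pose out of reach is approached as far as the arm can. A call with a gripper value outside its range is refused whole. The fingers move at their own pace and stop on an object; "force" is the grip in N (left out, the last holds). Time passes only in rows, so rows that do not move let the fingers close. It gives the time, the measured TCP pose, the force, the opening and the grip force at its end, in the units of the state.
- r.read_state(): the state, without advancing time (a new reading comes with each control period).
- r.read_camera(name): name is "side" or "top" or "wrist"; returns (picture, depth): 400x640x3 uint8, red, green, blue; 400x640 float32, m along the optical axis (not along the pixel's ray), 0 where there is no reading.
- r.camera_model(name): a dict with "K" (3x3 intrinsics, pixels), "cam_to_world" (4x4, takes a point from camera to world coordinates); the wrist camera has in their place "tool_from_camera" (4x4, takes a point from camera to tool coordinates, whose origin is the TCP and whose axes are the flange's). Camera axes: x right, y down, z forward; pixel columns grow to the right and rows downward; lengths in m; the calibration is good to about 2 mm. A picture is of the moment at which its call begins: read the wrist's pose just before it. camera_model takes no time and is no camera call.
- r.finish_job(): hands the job in; it is judged then, once.
The state is a dict: "time_s": time; "joint_positions": joint angles; "qd": joint speeds; "effort": joint torques, N m; "tcp_pos": TCP position; "tcp_rot": TCP orientation; "wrist_force": force on the tool from outside, world axes, zero at the start; "moment": the same for the moment, N m; "opening": finger opening in m; "finger_force": force on a finger pad.
Only numpy, scipy, OpenCV 4.12 (cv2) and the standard library are available. Lean on these libraries where they do the work, as an engineer would, in place of code of your own. Each camera call takes 0.05 s, during which the arm holds its last target. There are 200 camera calls.

### The job

Refill the empty screw-tin dispenser on the phone-repair bench: untwist its bayonet cap (counter-clockwise from above), lift it off and set it down clear on the bench, and push the gate slide fully shut against its stop. Then put every aluminium screw tin on the bench into the tube one by one, lid up, so they stack on the gate. Finally put the cap back on the mouth with its lugs in the gaps between the claws and twist it a quarter turn clockwise until it clicks locked against the stops; leave everything else on the bench where it is.

Things in the scene. Friction and masses are not known exactly. Their poses are not given: they have to be found in the camera images.
- dispenser: Fixed dispenser; origin on the bench under the tube's axis, z up, outlet faces its -x, gate track runs out along its +y to y = 220 mm (44 mm wide, 27 mm high). Foot 104 x 110 mm, 22 mm high, with a collar round the tube to 43 mm. Clear upright tube for six stacked tins: bore 35 mm, gate plate top 26.5 mm above the bench, funnel mouth on top in a flange 106 mm across.
- mouth (a point): Centre of the tube's mouth, level with the flange top, 184 mm above the bench; axes as the dispenser's. The mouth is 44 mm wide and narrows as a funnel, 6 mm deep, to the 35 mm bore. 22 mm wide fingers that close along the dispenser's x axis clear the claws and may go down to 2 mm above the flange.
- claw (a point): Point on the flange under one of the two steel bayonet claws, 40 mm from the axis towards the dispenser's -y; the other claw is across from it (+y). Claw walls are 46 to 51 mm from the axis, 13.5 mm high; overhangs reach in to 35 mm from the axis, 8.5 mm above the flange; ball housings on top reach 18.5 mm. The gaps between the claws lie along the dispenser's +x and -x.
- gate (a joint): Gate slide at the foot of the tube, metres: 0 = pulled fully out (tube open below), 0.060 = fully shut against its stop. It moves along the dispenser's -y as it grows; friction about 1.5 N; stays where it is left.
- gate_grip (a point): Point in the gate's upright black grip, on its axis, 55 mm above the bench. The grip is 24 mm (dispenser's x) by 14 mm (its y), free from 27 to 67 mm above the bench; 130 mm from the tube's axis along the dispenser's +y when shut, 190 mm when fully out. Axes as the dispenser's.
- cap: Loose black bayonet cap, 90 g, locked on the tube at the start; origin at the centre of its underside, z up. Tapered plug 5 mm high (33 to 40 mm across), disc 64 mm across, 6 mm thick, with two lugs, 25 mm wide and 84 mm tip to tip, along its +x and -x. Seated, its origin is 5 mm below point mouth. It goes in and out with its x axis along the dispenser's (within 25 degrees); two-fold symmetric.
- cap_grip (a point): Centre of the cap's grip bar, 27 mm above the cap's origin; axes as the cap's. The bar lies along the cap's x, 50 mm long, 14 mm thick, 11 to 43 mm above the origin. Seated, the cap turns clockwise seen from above, 90 degrees to the stops, where its x axis is along the dispenser's y; just before, spring balls (0.3 N m) click in behind the lugs. It comes off the other way.
- tin1: Round aluminium screw tin, 32 mm across, 24 mm high, foot bevelled 2 mm, about 45 g, all alike; standing lid up on the bench. Origin at the centre of its underside, z up. Let go level with its foot past the funnel (7 mm or more below point mouth) it falls down the tube by itself; one that hangs tilted in the mouth can be pushed down with closed fingers. Absent (None) in some runs.
- tin2: Round aluminium screw tin, 32 mm across, 24 mm high, foot bevelled 2 mm, about 45 g, all alike; standing lid up on the bench. Origin at the centre of its underside, z up. Let go level with its foot past the funnel (7 mm or more below point mouth) it falls down the tube by itself; one that hangs tilted in the mouth can be pushed down with closed fingers. Absent (None) in some runs.
- tin3: Round aluminium screw tin, 32 mm across, 24 mm high, foot bevelled 2 mm, about 45 g, all alike; standing lid up on the bench. Origin at the centre of its underside, z up. Let go level with its foot past the funnel (7 mm or more below point mouth) it falls down the tube by itself; one that hangs tilted in the mouth can be pushed down with closed fingers. Absent (None) in some runs.
- tin4: Round aluminium screw tin, 32 mm across, 24 mm high, foot bevelled 2 mm, about 45 g, all alike; standing lid up on the bench. Origin at the centre of its underside, z up. Let go level with its foot past the funnel (7 mm or more below point mouth) it falls down the tube by itself; one that hangs tilted in the mouth can be pushed down with closed fingers. Absent (None) in some runs.
- tin5: Round aluminium screw tin, 32 mm across, 24 mm high, foot bevelled 2 mm, about 45 g, all alike; standing lid up on the bench. Origin at the centre of its underside, z up. Let go level with its foot past the funnel (7 mm or more below point mouth) it falls down the tube by itself; one that hangs tilted in the mouth can be pushed down with closed fingers. Absent (None) in some runs.
- tin6: Round aluminium screw tin, 32 mm across, 24 mm high, foot bevelled 2 mm, about 45 g, all alike; standing lid up on the bench. Origin at the centre of its underside, z up. Let go level with its foot past the funnel (7 mm or more below point mouth) it falls down the tube by itself; one that hangs tilted in the mouth can be pushed down with closed fingers. Absent (None) in some runs.
- phone: Opened phone lying on its face, 72 x 146 x 8 mm, origin under its centre. Bystander.
- camera_module: Small dark square camera module, 20 x 20 mm, 10 mm high, lying among the tins; origin under its centre. Bystander.
- spudger: Thin steel pry tool lying flat along its x, 160 mm long, up to 9 mm high; origin under its middle. Bystander.
- case: Black phone case, 78 x 150 x 11 mm, origin under its centre. Bystander.
- sucker: Black rubber suction cup 50 mm across with a wire ring, 42 mm high, origin under its centre. Bystander.
- alcohol: White bottle, 56 mm across, 140 mm high, origin under its centre. Bystander.
- driver: Small black-handled screwdriver, 150 mm, lying along its x. Bystander.
Not all that is in view belongs to the job. Leave any turquoise look-alike of the tin6 alone. Leave any orange look-alike of the tin2 alone.

How it is judged:
By the outcome, as a careful person would: the job done as asked, in the order asked, and still so for the second after the job is handed in, with the robot touching nothing.
Of tin1, tin2, tin3, tin4, tin5, tin6 only 4 to 6 are there at a start; the rules pass over those that are not, and their reading is None.
At some moment in a run one of cap, tin1, tin2, tin3, tin4, tin5, tin6 may be knocked a few centimetres aside while the robot is not near it.
It also fails if it takes over 210 s, if anything falls off the work surface, if the arm or the gripper's body presses on something with over 40 N, if the wrist force passes 120 N, or if a joint passes its speed limit or range.

## Working session

There is one attempt and no reset: what is moved stays moved. The work goes in short steps, Python scripts to look and compute and a tool call to move; the robot and the scene stay as the last step left them, time stands still between calls to the robot, and variables do not carry over. Pictures are saved under pics/ and viewed, at most 14 in all, crops included, and the job is handed in when it is done.

Besides the shell and the picture viewer there is one more tool, called as name(argument=value, ...) on one line, values as JSON. drive_tool: Moves the arm, as the interface text tells. Its arguments: {"type":"object","properties":{"moves":{"type":"array","items":{"type":"object","properties":{"fingers":{"type":"number"},"tx":{"type":"number"},"ty":{"type":"number"},"tz":{"type":"number"},"yaw":{"type":"number"}}}},"force":{"type":"number"}},"required":["moves"]}

```bash
mkdir -p pics; cat > h.py <<'E'
import numpy as np, cv2
from rig import r
def cloud(name):
    s=r.read_state(); im,d=r.read_camera(name); m=r.camera_model(name); K=m["K"]
    T=np.array(m["cam_to_world"]) if "cam_to_world" in m else None
    if T is None:
        W=np.eye(4); W[:3,:3]=s["tcp_rot"]; W[:3,3]=s["tcp_pos"]; T=W@np.array(m["tool_from_camera"])
    v,u=np.mgrid[:400,:640]
    P=np.stack([(u-K[0][2])/K[0][0]*d,(v-K[1][2])/K[1][1]*d,d,np.ones_like(d)],-1)@T.T
    P=P[...,:3]; P[d==0]=np.nan
    return im,P
def save(im,f): cv2.imwrite("pics/"+f,cv2.cvtColor(im,cv2.COLOR_RGB2BGR))
E
python3 - <<'E'
from h import *
for n in("top","side"):
    im,P=cloud(n); save(im,n+"1.png"); np.savez(n+"1.npz",im=im,P=P)
    print(n,np.array(r.camera_model(n)["cam_to_world"]).round(3).tolist())
s=r.read_state();print(s["tcp_rot"],s["time_s"],s["opening"])
E
```

```text
top [[0.018, -0.982, 0.188, 0.33], [-1.0, -0.021, -0.016, -0.032], [0.02, -0.188, -0.982, 1.483], [0.0, 0.0, 0.0, 1.0]]
side [[0.767, -0.435, 0.472, -0.092], [-0.642, -0.53, 0.555, -0.803], [0.008, -0.728, -0.686, 1.119], [0.0, 0.0, 0.0, 1.0]]
[[-9.28389043e-01  3.71608824e-01 -8.16680444e-04]
 [ 3.71609672e-01  9.28387812e-01 -1.52359312e-03]
 [ 1.92015521e-04 -1.71797351e-03 -9.99998506e-01]] 0.1 0.08511205468742414
```

View pics/top1.png

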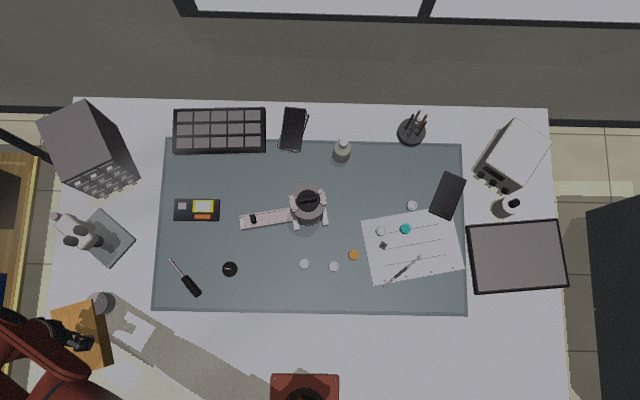

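View pics/side1.png

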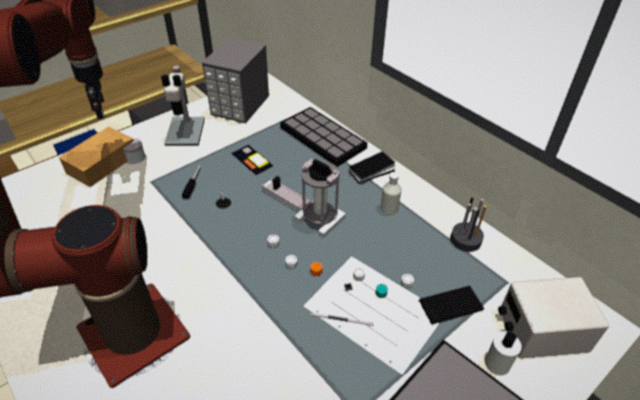

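The top view shows four silver tins near (304,264), (334,266), (381,231) and (412,205). The orange look-alike is at (354,255) and the turquoise one at (405,229). The dispenser is at (308,206), with its gate grip at (253,219).

```bash
python3 - <<'E'
from h import *
for n in("top",):
    z=np.load(n+"1.npz"); P=z["P"]; im=z["im"]
    for nm,(u,v) in dict(t1=(304,264),t2=(334,266),or_=(354,255),t3=(381,231),tq=(405,229),t4=(412,205),cam=(383,245),grip=(253,219),grey=(101,302)).items():
        w=14
        Q=P[v-w:v+w,u-w:u+w].reshape(-1,3)
        mz=np.nanmax(Q[:,2]); 
        S=Q[Q[:,2]>mz-0.008]
        print(nm,mz.round(4),len(S),((np.nanmax(S,0)+np.nanmin(S,0))/2).round(4),np.ptp(S,0).round(3),np.nanmedian(Q[:,2]).round(3))
    # flange / cap
    Q=P[160:250,260:360].reshape(-1,3)
    for a,b in((.172,.188),(.188,.2),(.2,.215),(.216,.23)):
        S=Q[(Q[:,2]>a)&(Q[:,2]<b)]; 
        if len(S)>5:
            c,(w,h),an=cv2.minAreaRect((S[:,:2]*1000).astype(np.float32)); print(a,len(S),np.round(c,1),round(w),round(h),an.__round__(1),S[:,:2].mean(0).round(4))
    # gate track
    Q=P[195:240,230:300].reshape(-1,3); S=Q[(Q[:,2]>.02)&(Q[:,2]<.034)]
    c,(w,h),an=cv2.minAreaRect((S[:,:2]*1000).astype(np.float32)); print("track",np.round(c,1),w,h,an)
    Q=P[195:240,230:300].reshape(-1,3); S=Q[(Q[:,2]>.055)&(Q[:,2]<.075)]
    print("grip",S.mean(0),len(S))
    big=cv2.resize(im[180:280,230:430][:,:,::-1],None,fx=4,fy=4,interpolation=cv2.INTER_CUBIC); cv2.imwrite("pics/crop.png",big)
E
```

```text
t1 0.0325 34 [0.4316 0.0095 0.0285] [0.028 0.028 0.008] 0.001
t2 0.0345 19 [ 0.4242 -0.0833  0.0305] [0.028 0.028 0.008] 0.001
or_ 0.0362 5 [ 0.4619 -0.1461  0.0325] [0.015 0.025 0.008] 0.001
t3 0.0317 36 [ 0.5382 -0.2311  0.0277] [0.026 0.026 0.008] 0.002
tq 0.0317 43 [ 0.5477 -0.307   0.0277] [0.029 0.026 0.008] 0.002
t4 0.0332 22 [ 0.622  -0.3263  0.0292] [0.029 0.026 0.008] 0.002
cam 0.0298 24 [ 0.5305 -0.2298  0.026 ] [0.01  0.028 0.008] 0.002
grip 0.0735 24 [0.5626 0.169  0.0698] [0.022 0.013 0.007] 0.017
grey 0.077 44 [0.2874 0.627  0.0732] [0.045 0.023 0.008] 0.053
0.172 540 [ 5.952e+02 -2.000e-01] 104 102 1.1 [ 0.5936 -0.001 ]
0.188 384 [ 5.965e+02 -5.000e-01] 84 101 18.3 [ 5.932e-01 -4.000e-04]
0.2 66 [593.3  -1.3] 44 99 15.2 [ 0.5919 -0.0028]
0.216 93 [595.   -0.8] 15 50 11.4 [ 0.5951 -0.0009]
track [570.2 123.1] 69.6180648803711 186.23143005371094 0.35409143567085266
grip [0.56171778 0.16595496 0.06546939] 42
```

View pics/crop.png

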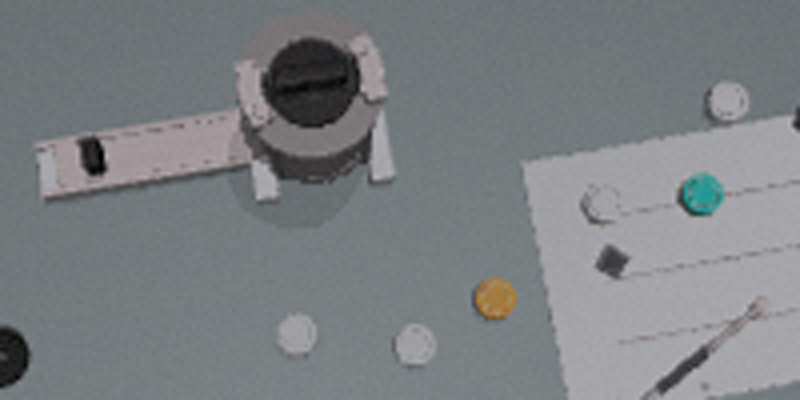

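```bash
cat >> h.py <<'E'
def to(gx,gy,gz,ang):
    "yaw, then shifts (mm) along the yawed tool axes to bring the grasp point to gx,gy,gz with tool y at ang deg"
    s=r.read_state(); R=np.array(s["tcp_rot"]); p=np.array(s["tcp_pos"])
    a=np.degrees(np.arctan2(R[1,1],R[0,1])); yaw=-((ang-a+180)%360-180)
    t=np.radians(ang); A=np.array([[-np.sin(t),np.cos(t),0],[np.cos(t),np.sin(t),0],[0,0,-1]])
    d=A@(np.array([gx,gy,gz+.054])-p)*1000
    print("yaw %.1f tx %.1f ty %.1f tz %.1f"%(yaw,*d),"q6 %.2f"%s["joint_positions"][5],"tilt",R[:2,2].round(4))
E
python3 -c "
from h import *
to(.5950,-.0010,.27,11.2)"
```

```text
yaw 57.0 tx -640.3 ty 243.2 tz -21.1 q6 -0.13 tilt [-0.0008 -0.0015]
```

drive_tool(moves=[{"yaw":7.1,"tz":-2.6},{"yaw":7.1,"tz":-2.6},{"yaw":7.1,"tz":-2.6},{"yaw":7.1,"tz":-2.6},{"yaw":7.1,"tz":-2.6},{"yaw":7.1,"tz":-2.6},{"yaw":7.1,"tz":-2.6},{"yaw":7.3,"tz":-2.6},{"tx":-30,"ty":12},{"tx":-30,"ty":12},{"tx":-30,"ty":12},{"tx":-30,"ty":12},{"tx":-30,"ty":12},{"tx":-30,"ty":12},{"tx":-30,"ty":12},{"tx":-30,"ty":12},{"tx":-30,"ty":12},{"tx":-30,"ty":12},{"tx":-30,"ty":12},{"tx":-30,"ty":12}])

```text
schema error: expected keys fingers, tx, ty, tz, yaw
```

drive_tool(moves=[{"tx":-30,"ty":10},{"tx":-30,"ty":10},{"tx":-30,"ty":10},{"tx":-30,"ty":10},{"tx":-30,"ty":10},{"tx":-30,"ty":10},{"tx":-20,"ty":10},{"tx":-20,"ty":10},{},{}])

```text
schema error: expected keys fingers, tx, ty, tz, yaw
```

```bash
python3 - <<'E'
from h import *
im,P=cloud("wrist"); save(im,"w1.png"); np.savez("w1.npz",im=im,P=P)
Q=P.reshape(-1,3)
for a,b in((.179,.187),(.216,.228)):
    S=Q[(Q[:,2]>a)&(Q[:,2]<b)]
    if len(S)>20:
        c,(w,h),an=cv2.minAreaRect((S[:,:2]*1000).astype(np.float32)); print(a,len(S),np.round(c,1),round(w),round(h),round(an,1),np.median(S,0).round(4))
to(.5950,-.0010,.212,11.2)
E
```

```text
yaw 57.0 tx -640.3 ty 243.2 tz 37.0 q6 -0.13 tilt [-0.0008 -0.0013]
```

View pics/w1.png

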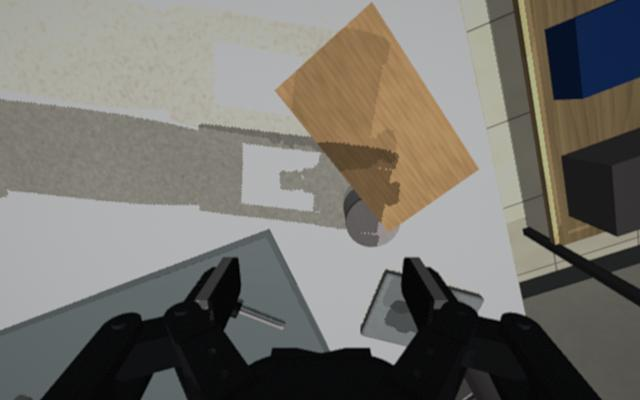

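The arm has not moved, because every row needs all five keys. The wrist view shows the start area only.

drive_tool(moves=[{"fingers":100,"tx":0,"ty":0,"tz":-2.6,"yaw":7.1},{"fingers":100,"tx":0,"ty":0,"tz":-2.6,"yaw":7.1},{"fingers":100,"tx":0,"ty":0,"tz":-2.6,"yaw":7.1},{"fingers":100,"tx":0,"ty":0,"tz":-2.6,"yaw":7.1},{"fingers":100,"tx":0,"ty":0,"tz":-2.6,"yaw":7.1},{"fingers":100,"tx":0,"ty":0,"tz":-2.6,"yaw":7.1},{"fingers":100,"tx":0,"ty":0,"tz":-2.6,"yaw":7.1},{"fingers":100,"tx":0,"ty":0,"tz":-2.6,"yaw":7.3},{"fingers":100,"tx":-40,"ty":15,"tz":0,"yaw":0},{"fingers":100,"tx":-40,"ty":15,"tz":0,"yaw":0},{"fingers":100,"tx":-40,"ty":15,"tz":0,"yaw":0},{"fingers":100,"tx":-40,"ty":15,"tz":0,"yaw":0},{"fingers":100,"tx":-40,"ty":15,"tz":0,"yaw":0},{"fingers":100,"tx":-40,"ty":15,"tz":0,"yaw":0},{"fingers":100,"tx":-40,"ty":15,"tz":0,"yaw":0},{"fingers":100,"tx":-40,"ty":15,"tz":0,"yaw":0},{"fingers":100,"tx":-40,"ty":15,"tz":0,"yaw":0},{"fingers":100,"tx":-40,"ty":15,"tz":0,"yaw":0},{"fingers":100,"tx":-40,"ty":15,"tz":0,"yaw":0},{"fingers":100,"tx":-40,"ty":15,"tz":0,"yaw":0}])

```text
time_s: 2.15
tcp_pos: [0.5025, 0.1426, 0.3246]
tcp_rot: [[-0.194, 0.981, -0.0], [0.981, 0.194, 0.0], [0.0, -0.0, -1.0]]
wrist_force: [-0.0, 1.1, -0.2]
opening: 0.0855
finger_force: 0.0
```

drive_tool(moves=[{"fingers":100,"tx":-40,"ty":15,"tz":0,"yaw":0},{"fingers":100,"tx":-40,"ty":15,"tz":0,"yaw":0},{"fingers":100,"tx":-40,"ty":15,"tz":0,"yaw":0},{"fingers":100,"tx":-40,"ty":15,"tz":0,"yaw":0},{"fingers":100,"tx":0,"ty":0,"tz":0,"yaw":0},{"fingers":100,"tx":0,"ty":0,"tz":0,"yaw":0}])

```text
time_s: 2.75
tcp_pos: [0.5918, -0.0019, 0.3239]
tcp_rot: [[-0.192, 0.981, -0.002], [0.981, 0.192, 0.001], [0.001, -0.001, -1.0]]
wrist_force: [-0.3, 1.1, -0.6]
opening: 0.0854
finger_force: 0.0
```

```bash
python3 - <<'E'
from h import *
im,P=cloud("wrist"); save(im,"w1.png"); np.savez("w1.npz",im=im,P=P)
Q=P.reshape(-1,3)
for a,b in((.179,.187),(.216,.228)):
    S=Q[(Q[:,2]>a)&(Q[:,2]<b)]
    if len(S)>20:
        c,(w,h),an=cv2.minAreaRect((S[:,:2]*1000).astype(np.float32)); print(a,len(S),np.round(c,1),round(w),round(h),round(an,1),np.median(S,0).round(4))
to(.5950,-.0010,.212,11.2)
E
```

```text
0.179 5549 [596.4   4.2] 105 99 15.0 [0.5928 0.0057 0.1833]
0.216 1450 [597.4   1.3] 14 50 10.9 [0.5968 0.0035 0.2211]
yaw -0.1 tx -0.8 ty 3.4 tz 58.1 q6 -0.33 tilt [-0.0013  0.0007]
```

View pics/w1.png

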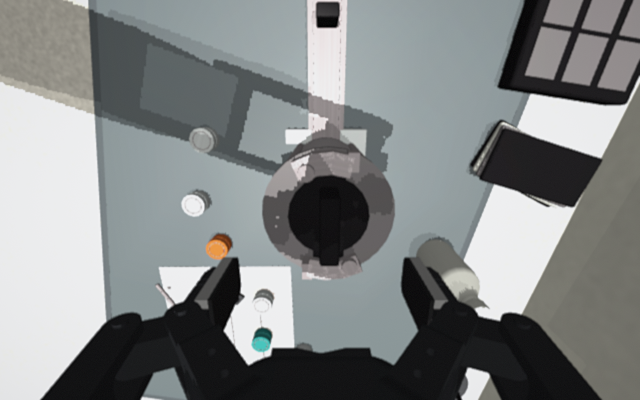

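The wrist view shows the locked cap with its bar at (330,220) between the open fingers. I'll descend and grip it.

drive_tool(moves=[{"fingers":100,"tx":0,"ty":4,"tz":15,"yaw":0},{"fingers":100,"tx":0,"ty":0,"tz":15,"yaw":0},{"fingers":100,"tx":0,"ty":0,"tz":15,"yaw":0},{"fingers":100,"tx":0,"ty":0,"tz":12,"yaw":0},{"fingers":0,"tx":0,"ty":0,"tz":0,"yaw":0},{"fingers":0,"tx":0,"ty":0,"tz":0,"yaw":0},{"fingers":0,"tx":0,"ty":0,"tz":0,"yaw":0},{"fingers":0,"tx":0,"ty":0,"tz":0,"yaw":0},{"fingers":0,"tx":0,"ty":0,"tz":0,"yaw":0},{"fingers":0,"tx":0,"ty":0,"tz":0,"yaw":0},{"fingers":0,"tx":0,"ty":0,"tz":0,"yaw":0},{"fingers":0,"tx":0,"ty":0,"tz":0,"yaw":0},{"fingers":0,"tx":0,"ty":0,"tz":0,"yaw":0},{"fingers":0,"tx":0,"ty":0,"tz":0,"yaw":0}], force=80)

```text
time_s: 4.2
tcp_pos: [0.5965, -0.0003, 0.2688]
tcp_rot: [[-0.194, 0.981, 0.003], [0.981, 0.194, -0.0], [-0.001, 0.002, -1.0]]
wrist_force: [2.9, 1.0, 5.9]
opening: 0.0127
finger_force: 79.0
```

drive_tool(moves=[{"fingers":0,"tx":0,"ty":0,"tz":0,"yaw":-6},{"fingers":0,"tx":0,"ty":0,"tz":0,"yaw":-6},{"fingers":0,"tx":0,"ty":0,"tz":0,"yaw":-6},{"fingers":0,"tx":0,"ty":0,"tz":0,"yaw":-6},{"fingers":0,"tx":0,"ty":0,"tz":0,"yaw":-6},{"fingers":0,"tx":0,"ty":0,"tz":0,"yaw":-6},{"fingers":0,"tx":0,"ty":0,"tz":0,"yaw":-6},{"fingers":0,"tx":0,"ty":0,"tz":0,"yaw":-6},{"fingers":0,"tx":0,"ty":0,"tz":0,"yaw":-6},{"fingers":0,"tx":0,"ty":0,"tz":0,"yaw":-6},{"fingers":0,"tx":0,"ty":0,"tz":0,"yaw":-6},{"fingers":0,"tx":0,"ty":0,"tz":0,"yaw":-6},{"fingers":0,"tx":0,"ty":0,"tz":0,"yaw":-6},{"fingers":0,"tx":0,"ty":0,"tz":0,"yaw":-6},{"fingers":0,"tx":0,"ty":0,"tz":0,"yaw":-6},{"fingers":0,"tx":0,"ty":0,"tz":0,"yaw":0},{"fingers":0,"tx":0,"ty":0,"tz":0,"yaw":0}])

```text
time_s: 5.9
tcp_pos: [0.5965, 0.0002, 0.2688]
tcp_rot: [[-0.981, -0.194, 0.002], [-0.194, 0.981, 0.001], [-0.003, 0.0, -1.0]]
wrist_force: [2.6, 3.0, 6.0]
opening: 0.0128
finger_force: 79.0
```

```bash
python3 - <<'E'
from h import *
s=r.read_state(); print(np.round(s["wrist_force"],1),np.round(s["moment"],2),s["opening"])
to(.475,.11,.3,101.2)
E
```

```text
[2.6 3.  6. ] [ 0.4  -0.39 -0.  ] 0.012751440097286083
yaw 0.0 tx 97.8 ty 131.3 tz -85.2 q6 -1.90 tilt [0.0024 0.0008]
```

drive_tool(moves=[{"fingers":0,"tx":0,"ty":0,"tz":-5,"yaw":0},{"fingers":0,"tx":0,"ty":0,"tz":-10,"yaw":0},{"fingers":0,"tx":0,"ty":0,"tz":-15,"yaw":0},{"fingers":0,"tx":0,"ty":0,"tz":-15,"yaw":0},{"fingers":0,"tx":0,"ty":0,"tz":-15,"yaw":0},{"fingers":0,"tx":0,"ty":0,"tz":0,"yaw":0}])

```text
time_s: 6.5
tcp_pos: [0.597, -0.0005, 0.3317]
tcp_rot: [[-0.981, -0.194, 0.006], [-0.194, 0.981, -0.001], [-0.005, -0.002, -1.0]]
wrist_force: [0.7, -0.5, -0.4]
opening: 0.0123
finger_force: 78.1
```

```bash
python3 - <<'E'
from h import *
s=r.read_state(); print(np.round(s["wrist_force"],1),s["opening"],s["tcp_pos"])
im,P=cloud("side"); save(cv2.resize(im[120:280,200:440],None,fx=3,fy=3),"s2.png")
E
```

```text
[ 0.7 -0.5 -0.4] 0.012343165128450816 [ 5.97016513e-01 -5.45697281e-04  3.31680772e-01]
```

View pics/s2.png

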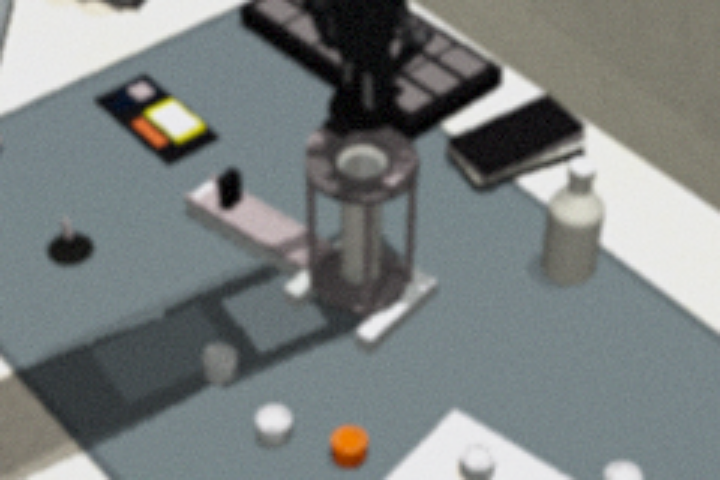

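The cap is off: the mouth at (362,160) is open and the cap hangs in the gripper. I'll set it down.

drive_tool(moves=[{"fingers":0,"tx":14,"ty":20,"tz":0,"yaw":0},{"fingers":0,"tx":28,"ty":37,"tz":0,"yaw":0},{"fingers":0,"tx":28,"ty":37,"tz":0,"yaw":0},{"fingers":0,"tx":28,"ty":37,"tz":0,"yaw":0},{"fingers":0,"tx":0,"ty":0,"tz":20,"yaw":0},{"fingers":0,"tx":0,"ty":0,"tz":40,"yaw":0},{"fingers":0,"tx":0,"ty":0,"tz":40,"yaw":0},{"fingers":0,"tx":0,"ty":0,"tz":40,"yaw":0},{"fingers":0,"tx":0,"ty":0,"tz":40,"yaw":0},{"fingers":0,"tx":0,"ty":0,"tz":30,"yaw":0},{"fingers":0,"tx":0,"ty":0,"tz":20,"yaw":0},{"fingers":0,"tx":0,"ty":0,"tz":5,"yaw":0},{"fingers":0,"tx":0,"ty":0,"tz":3,"yaw":0},{"fingers":0,"tx":0,"ty":0,"tz":0,"yaw":0}])

```text
time_s: 7.95
tcp_pos: [0.474, 0.1092, 0.0902]
tcp_rot: [[-0.981, -0.194, -0.001], [-0.194, 0.981, -0.0], [0.001, 0.0, -1.0]]
wrist_force: [0.4, -0.1, -0.6]
opening: 0.0124
finger_force: 78.4
```

drive_tool(moves=[{"fingers":0,"tx":0,"ty":0,"tz":1,"yaw":0},{"fingers":100,"tx":0,"ty":0,"tz":0,"yaw":0},{"fingers":100,"tx":0,"ty":0,"tz":0,"yaw":0},{"fingers":100,"tx":0,"ty":0,"tz":0,"yaw":0},{"fingers":100,"tx":0,"ty":0,"tz":0,"yaw":0},{"fingers":100,"tx":0,"ty":0,"tz":-10,"yaw":0},{"fingers":100,"tx":0,"ty":0,"tz":-20,"yaw":0},{"fingers":100,"tx":0,"ty":0,"tz":-40,"yaw":0},{"fingers":100,"tx":0,"ty":0,"tz":-40,"yaw":0},{"fingers":0,"tx":0,"ty":0,"tz":0,"yaw":8},{"fingers":0,"tx":0,"ty":0,"tz":0,"yaw":8},{"fingers":0,"tx":0,"ty":0,"tz":0,"yaw":8},{"fingers":0,"tx":0,"ty":0,"tz":0,"yaw":8},{"fingers":0,"tx":0,"ty":0,"tz":0,"yaw":8},{"fingers":0,"tx":0,"ty":0,"tz":0,"yaw":8},{"fingers":0,"tx":0,"ty":0,"tz":0,"yaw":8},{"fingers":0,"tx":0,"ty":0,"tz":0,"yaw":8},{"fingers":0,"tx":0,"ty":0,"tz":0,"yaw":8},{"fingers":0,"tx":0,"ty":0,"tz":0,"yaw":8}])

```text
time_s: 9.85
tcp_pos: [0.4743, 0.1092, 0.1995]
tcp_rot: [[-0.356, 0.934, 0.001], [0.934, 0.356, 0.0], [-0.0, 0.001, -1.0]]
wrist_force: [-0.2, -0.0, -0.1]
opening: 0.0001
finger_force: 0.0
```

```bash
python3 - <<'E'
from h import *
im,P=cloud("side"); Q=P[130:240,240:300].reshape(-1,3)
S=Q[(Q[:,2]>.05)&(Q[:,2]<.075)&(abs(Q[:,0]-.56)<.04)&(abs(Q[:,1]-.165)<.06)]; print("grip",np.median(S,0),len(S))
im,P=cloud("wrist"); np.savez("w2.npz",im=im,P=P)
Q=P.reshape(-1,3);S=Q[(Q[:,2]>.06)&(Q[:,2]<.072)&(abs(Q[:,0]-.56)<.04)&(abs(Q[:,1]-.165)<.06)]; print("grip",np.median(S,0),len(S))
to(.5558,.206,.064,11.2)
E
```

```text
grip [0.56033485 0.16892989 0.06147651] 55
grip [0.56262254 0.17206395 0.06654638] 658
yaw 9.9 tx 79.1 ty 98.7 tz 81.4 q6 -0.30 tilt [0.0007 0.    ]
```

drive_tool(moves=[{"fingers":0,"tx":0,"ty":0,"tz":0,"yaw":5},{"fingers":0,"tx":0,"ty":0,"tz":0,"yaw":5},{"fingers":0,"tx":40,"ty":0,"tz":0,"yaw":0},{"fingers":0,"tx":39,"ty":33,"tz":0,"yaw":0},{"fingers":0,"tx":0,"ty":33,"tz":0,"yaw":0},{"fingers":0,"tx":0,"ty":33,"tz":0,"yaw":0},{"fingers":0,"tx":0,"ty":0,"tz":30,"yaw":0},{"fingers":0,"tx":0,"ty":0,"tz":30,"yaw":0},{"fingers":0,"tx":0,"ty":0,"tz":21,"yaw":0},{"fingers":0,"tx":0,"ty":0,"tz":0,"yaw":0},{"fingers":0,"tx":-10,"ty":0,"tz":0,"yaw":0},{"fingers":0,"tx":-10,"ty":0,"tz":0,"yaw":0},{"fingers":0,"tx":-10,"ty":0,"tz":0,"yaw":0},{"fingers":0,"tx":-10,"ty":0,"tz":0,"yaw":0},{"fingers":0,"tx":-8,"ty":0,"tz":0,"yaw":0},{"fingers":0,"tx":-5,"ty":0,"tz":0,"yaw":0},{"fingers":0,"tx":-4,"ty":0,"tz":0,"yaw":0},{"fingers":0,"tx":0,"ty":0,"tz":0,"yaw":0}])

```text
time_s: 11.75
tcp_pos: [0.5666, 0.1483, 0.1176]
tcp_rot: [[-0.193, 0.981, -0.0], [0.981, 0.193, -0.0], [-0.0, -0.0, -1.0]]
wrist_force: [-1.1, -0.0, 0.7]
opening: 0.0001
finger_force: 0.0
```

```bash
python3 - <<'E'
from h import *
s=r.read_state(); p=np.array(s["tcp_pos"])-[.5965,0,0]; print(p@[-.194,.981,0],p@[.981,.194,0],s["wrist_force"])
E
```

```text
0.1513039013620327 -0.0005524372002861425 [-1.10628818 -0.03817475  0.71547763]
```

drive_tool(moves=[{"fingers":0,"tx":-2,"ty":0,"tz":0,"yaw":0},{"fingers":0,"tx":-1,"ty":0,"tz":0,"yaw":0},{"fingers":0,"tx":-1,"ty":0,"tz":0,"yaw":0},{"fingers":0,"tx":0,"ty":0,"tz":0,"yaw":0}])

```text
time_s: 12.15
tcp_pos: [0.5669, 0.146, 0.1175]
tcp_rot: [[-0.194, 0.981, -0.001], [0.981, 0.194, 0.001], [0.001, -0.001, -1.0]]
wrist_force: [-1.1, 3.7, 0.7]
opening: 0.0
finger_force: 2.4
```

drive_tool(moves=[{"fingers":0,"tx":-1,"ty":0,"tz":0,"yaw":0},{"fingers":0,"tx":-1,"ty":0,"tz":0,"yaw":0},{"fingers":0,"tx":0,"ty":0,"tz":0,"yaw":0}])

```text
time_s: 12.45
tcp_pos: [0.5669, 0.1457, 0.1176]
tcp_rot: [[-0.194, 0.981, -0.001], [0.981, 0.194, 0.004], [0.004, -0.0, -1.0]]
wrist_force: [-1.4, 11.6, 1.7]
opening: 0.0001
finger_force: 6.2
```

drive_tool(moves=[{"fingers":0,"tx":8,"ty":0,"tz":0,"yaw":0},{"fingers":50,"tx":12,"ty":0,"tz":-20,"yaw":0},{"fingers":100,"tx":0,"ty":0,"tz":-50,"yaw":0},{"fingers":100,"tx":0,"ty":0,"tz":-50,"yaw":0},{"fingers":100,"tx":0,"ty":0,"tz":-50,"yaw":0},{"fingers":100,"tx":0,"ty":0,"tz":-50,"yaw":0},{"fingers":100,"tx":-40,"ty":0,"tz":0,"yaw":0},{"fingers":100,"tx":-40,"ty":0,"tz":0,"yaw":0},{"fingers":100,"tx":-40,"ty":0,"tz":0,"yaw":0},{"fingers":100,"tx":-40,"ty":0,"tz":0,"yaw":0},{"fingers":100,"tx":0,"ty":0,"tz":0,"yaw":0},{"fingers":100,"tx":0,"ty":0,"tz":0,"yaw":0},{"fingers":100,"tx":0,"ty":0,"tz":0,"yaw":0}])

```text
time_s: 13.75
tcp_pos: [0.5947, 0.0065, 0.3375]
tcp_rot: [[-0.194, 0.981, -0.0], [0.981, 0.194, 0.0], [0.0, -0.0, -1.0]]
wrist_force: [0.0, 0.2, 0.0]
opening: 0.0855
finger_force: 0.0
```

```bash
cat >> h.py <<'E'
def tins(P,im):
    "tin-like blobs by height"
    z=P[...,2]; m=((z>.017)&(z<.032)&(P[...,0]>.3)).astype(np.uint8)
    n,l,st,_=cv2.connectedComponentsWithStats(m)
    out=[]
    for i in range(1,n):
        S=P[l==i]; S=S[S[:,2]>np.percentile(S[:,2],70)-.003]
        if len(S)<12: continue
        c,R=cv2.minEnclosingCircle((S[:,:2]*1000).astype(np.float32))
        if 11<R<22: out.append((np.round(c,1),round(R,1),im[l==i].mean(0).astype(int)))
    return out
E
python3 - <<'E'
from h import *
im,P=cloud("wrist"); save(im,"w3.png"); np.savez("w3.npz",im=im,P=P)
for t in tins(P,im): print("w",*t)
Q=P.reshape(-1,3); S=Q[(Q[:,2]>.18)&(Q[:,2]<.187)]; c,R=cv2.minEnclosingCircle((S[:,:2]*1000).astype(np.float32)); print("flange",c,R,len(S))
m=((P[...,2]>.18)&(P[...,2]<.21)).astype(np.uint8)
cs,h=cv2.findContours(m,cv2.RETR_CCOMP,cv2.CHAIN_APPROX_NONE)
for k,q in enumerate(cs):
    if h[0][k][3]>=0 and len(q)>60:
        X=P[q[:,0,1],q[:,0,0]]; A=np.c_[2*X[:,:2],np.ones(len(X))]; s=np.linalg.lstsq(A,(X[:,:2]**2).sum(1),rcond=None)[0]; print("hole",s[:2],np.sqrt(s[2]+s[:2]@s[:2]),len(q))
for n in("top","side"):
    im,P=cloud(n)
    for t in tins(P,im): print(n,*t)
E
```

```text
w [432.   10.8] 16.0 [149 152 150]
w [425.7 -79.9] 16.4 [219 219 220]
w [ 463.4 -142.2] 16.2 [213 140  76]
w [ 540.3 -228.4] 16.2 [212 212 213]
w [ 549.  -305.3] 16.4 [ 80 170 164]
flange (597.118408203125, 2.058774709701538) 53.89619827270508 7839
hole [0.59727159 0.00128014] 0.01978005441672341 139
top [872.1  77.6] 16.5 [40 38 39]
top [ 621.3 -328.4] 15.7 [164 163 167]
top [ 546.8 -307.5] 16.1 [ 66 152 149]
top [ 539.2 -229.8] 15.3 [164 164 168]
top [ 461.4 -145.2] 15.8 [169 130  74]
top [424.  -82.7] 15.5 [164 164 168]
top [315.1 595.3] 16.9 [65 66 65]
side [312.5 596.8] 12.5 [93 95 93]
side [925.4  71.2] 16.5 [30 30 30]
side [589.9  59.1] 21.0 [85 81 82]
side [432.1   9.7] 17.4 [122 125 122]
side [424.5 -82.4] 16.6 [208 208 210]
side [ 462.4 -143.9] 16.8 [213 117  29]
side [ 538.4 -228.6] 17.7 [217 217 218]
side [ 621.8 -327.3] 17.3 [206 206 208]
side [ 547.4 -305.7] 16.9 [ 53 171 165]
side [ 719.5 -556.2] 18.1 [63 61 58]
side [ 518.9 -552.2] 16.6 [132 125 125]
side [ 537.9 -606.5] 18.9 [131 124 124]
side [ 439.5 -560. ] 15.4 [134 126 126]
side [ 539.  -645.1] 21.3 [129 122 123]
```

View pics/w3.png

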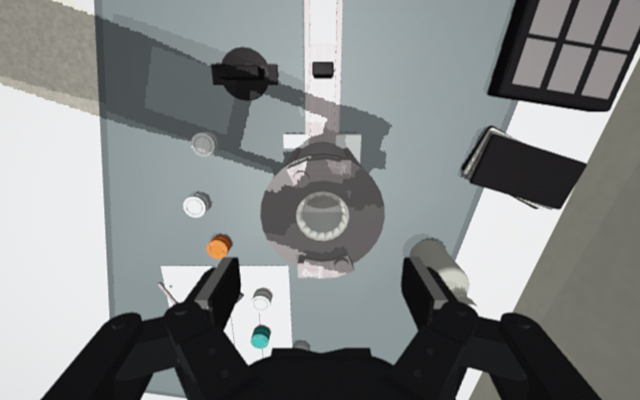

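The mouth is open at (322,214), the gate is shut and the cap stands clear at (245,73). I can see the same four silver tins. Next I'll load tin 1.

```bash
python3 -c "
from h import *
to(.4318,.0103,.030,11.2)"
```

```text
yaw 0.1 tx 34.9 ty -159.2 tz 253.7 q6 -0.32 tilt [-0.  0.]
```

drive_tool(moves=[{"fingers":60,"tx":5,"ty":-39,"tz":0,"yaw":0},{"fingers":60,"tx":10,"ty":-40,"tz":0,"yaw":0},{"fingers":60,"tx":10,"ty":-40,"tz":0,"yaw":0},{"fingers":60,"tx":10,"ty":-40,"tz":0,"yaw":0},{"fingers":60,"tx":0,"ty":0,"tz":40,"yaw":0},{"fingers":60,"tx":0,"ty":0,"tz":40,"yaw":0},{"fingers":60,"tx":0,"ty":0,"tz":40,"yaw":0},{"fingers":60,"tx":0,"ty":0,"tz":40,"yaw":0},{"fingers":60,"tx":0,"ty":0,"tz":40,"yaw":0},{"fingers":60,"tx":0,"ty":0,"tz":30,"yaw":0},{"fingers":60,"tx":0,"ty":0,"tz":24,"yaw":0},{"fingers":60,"tx":0,"ty":0,"tz":0,"yaw":0},{"fingers":60,"tx":0,"ty":0,"tz":0,"yaw":0}])

```text
time_s: 15.2
tcp_pos: [0.4321, 0.0098, 0.084]
tcp_rot: [[-0.195, 0.981, -0.001], [0.981, 0.195, 0.0], [0.0, -0.001, -1.0]]
wrist_force: [1.1, -0.5, -0.3]
opening: 0.0512
finger_force: 0.0
```

drive_tool(moves=[{"fingers":0,"tx":0,"ty":0,"tz":0,"yaw":0},{"fingers":0,"tx":0,"ty":0,"tz":0,"yaw":0},{"fingers":0,"tx":0,"ty":0,"tz":0,"yaw":0},{"fingers":0,"tx":0,"ty":0,"tz":0,"yaw":0},{"fingers":0,"tx":0,"ty":0,"tz":0,"yaw":0},{"fingers":0,"tx":0,"ty":0,"tz":0,"yaw":0}], force=30)

```text
time_s: 15.8
tcp_pos: [0.4335, 0.0093, 0.0857]
tcp_rot: [[-0.194, 0.981, 0.003], [0.981, 0.194, -0.0], [-0.001, 0.003, -1.0]]
wrist_force: [-2.0, 1.8, 6.2]
opening: 0.0305
finger_force: 29.5
```

```bash
python3 -c "
from h import *
s=r.read_state();print(s['tcp_pos'],s['opening'],s['wrist_force'])
to(.5967,.0007,.2055,11.2)
im,P=cloud('wrist');save(im,'w4.png')"
```

```text
[0.43352407 0.0092717  0.08571137] 0.030545219743365246 [-1.99375258  1.81871915  6.16268029]
yaw -0.0 tx -40.1 ty 158.4 tz -173.8 q6 -0.36 tilt [ 0.0034 -0.0002]
```

View pics/w4.png

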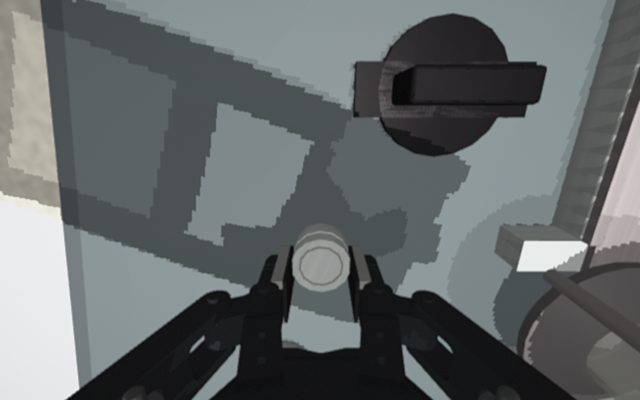

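The tin is between the pads at (320,262). I'll lift it, carry it to the mouth, lower it and release it.

drive_tool(moves=[{"fingers":0,"tx":0,"ty":0,"tz":-16,"yaw":0},{"fingers":0,"tx":0,"ty":0,"tz":-40,"yaw":0},{"fingers":0,"tx":0,"ty":0,"tz":-40,"yaw":0},{"fingers":0,"tx":0,"ty":0,"tz":-40,"yaw":0},{"fingers":0,"tx":0,"ty":0,"tz":-40,"yaw":0},{"fingers":0,"tx":0,"ty":0,"tz":-40,"yaw":0},{"fingers":0,"tx":-10,"ty":39,"tz":0,"yaw":0},{"fingers":0,"tx":-10,"ty":40,"tz":0,"yaw":0},{"fingers":0,"tx":-10,"ty":40,"tz":0,"yaw":0},{"fingers":0,"tx":-11,"ty":40,"tz":0,"yaw":0},{"fingers":0,"tx":0,"ty":0,"tz":0,"yaw":0},{"fingers":0,"tx":0,"ty":0,"tz":0,"yaw":0}])

```text
time_s: 17.05
tcp_pos: [0.5961, -0.0001, 0.2994]
tcp_rot: [[-0.194, 0.981, -0.001], [0.981, 0.194, 0.0], [0.0, -0.001, -1.0]]
wrist_force: [-0.7, 0.1, -1.7]
opening: 0.0306
finger_force: 30.2
```

```bash
python3 -c "
from h import *
s=r.read_state();print(s['tcp_pos'],s['opening'])
to(.5967,.0007,.206,11.2)"
```

```text
[ 5.96149526e-01 -1.21728945e-04  2.99376236e-01] 0.03058589442904903
yaw -0.0 tx 0.7 ty 0.7 tz 39.4 q6 -0.33 tilt [-0.0012  0.0001]
```

drive_tool(moves=[{"fingers":0,"tx":1,"ty":0.5,"tz":12,"yaw":0},{"fingers":0,"tx":0,"ty":0,"tz":12,"yaw":0},{"fingers":0,"tx":0,"ty":0,"tz":9,"yaw":0},{"fingers":0,"tx":0,"ty":0,"tz":6,"yaw":0},{"fingers":0,"tx":0,"ty":0,"tz":0,"yaw":0},{"fingers":0,"tx":0,"ty":0,"tz":0,"yaw":0}])

```text
time_s: 17.65
tcp_pos: [0.5962, 0.0008, 0.2607]
tcp_rot: [[-0.194, 0.981, -0.0], [0.981, 0.194, -0.0], [-0.0, -0.0, -1.0]]
wrist_force: [1.6, -1.3, -0.7]
opening: 0.0305
finger_force: 30.1
```

drive_tool(moves=[{"fingers":60,"tx":0,"ty":0,"tz":0,"yaw":0},{"fingers":60,"tx":0,"ty":0,"tz":0,"yaw":0},{"fingers":60,"tx":0,"ty":0,"tz":0,"yaw":0},{"fingers":60,"tx":0,"ty":0,"tz":-20,"yaw":0},{"fingers":60,"tx":0,"ty":0,"tz":-50,"yaw":0},{"fingers":60,"tx":0,"ty":0,"tz":0,"yaw":0},{"fingers":60,"tx":0,"ty":0,"tz":0,"yaw":0}])

```text
time_s: 18.35
tcp_pos: [0.5971, 0.001, 0.333]
tcp_rot: [[-0.194, 0.981, 0.004], [0.981, 0.194, -0.0], [-0.001, 0.004, -1.0]]
wrist_force: [0.4, 0.2, -0.5]
opening: 0.0511
finger_force: 0.0
```

```bash
cat >> h.py <<'E'
def status():
    s=r.read_state()
    im,P=cloud("wrist")
    Q=P.reshape(-1,3); S=Q[np.hypot(Q[:,0]-.5967,Q[:,1]-.0007)<.010]; S=S[~np.isnan(S[:,2])]
    print("bore z percentiles",np.percentile(S[:,2],[10,50,90]).round(4) if len(S) else None,len(S))
    for n in("top","side"):
        i2,P2=cloud(n); 
        for t in tins(P2,i2):
            if t[0][0]<680 and -400<t[0][1]<100: print(n,*t)
    m=(P[...,2]>.03)&(P[...,2]<.05)&(P[...,0]<.52)&(P[...,1]>.02)
    if m.sum()>50: print("cap bar(w)",cv2.minAreaRect((P[m][:,:2]*1000).astype(np.float32)))
    return im
E
python3 -c "
from h import *
im=status(); save(im,'w5.png'); to(.4247,-.0815,.030,11.2)"
```

```text
bore z percentiles [0.3338 0.3378 0.348 ] 217
top [ 621.4 -328.7] 15.7 [161 161 165]
top [571. -58.] 17.9 [158 158 162]
top [ 547.1 -307.6] 15.8 [ 66 151 148]
top [ 539.  -229.6] 15.6 [163 163 167]
top [ 462.3 -144.4] 14.8 [169 130  74]
top [423.9 -83. ] 15.3 [164 163 167]
side [589.3  60.7] 20.5 [91 87 88]
side [422.3 -80.4] 17.2 [206 206 208]
side [ 460.6 -144.1] 16.8 [213 118  30]
side [ 538.4 -226.8] 17.7 [215 215 216]
side [ 620.1 -328.8] 18.0 [207 207 209]
side [ 547.4 -306.1] 16.7 [ 53 169 164]
cap bar(w) ((474.38824462890625, 108.63418579101562), (50.12386703491211, 13.699664115905762), 10.936881065368652)
yaw -0.0 tx -47.8 ty -183.8 tz 245.3 q6 -0.33 tilt [-0.0024  0.0003]
```

View pics/w5.png

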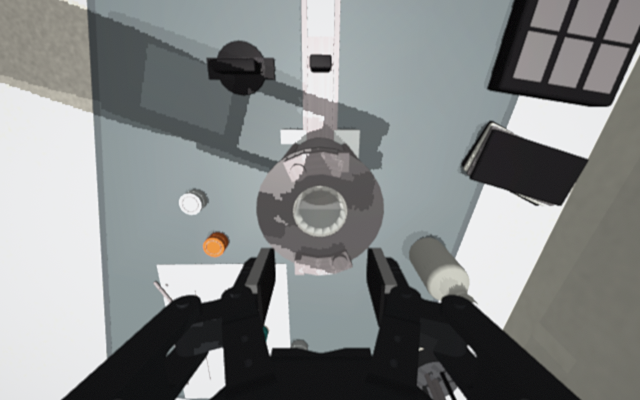

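The mouth at (320,210) is empty above the gate and tin 1 is gone from the bench, so it has dropped. Now tin 2.

drive_tool(moves=[{"fingers":60,"tx":-8,"ty":-34,"tz":0,"yaw":0},{"fingers":60,"tx":-10,"ty":-40,"tz":0,"yaw":0},{"fingers":60,"tx":-15,"ty":-40,"tz":0,"yaw":0},{"fingers":60,"tx":-15,"ty":-40,"tz":0,"yaw":0},{"fingers":60,"tx":0,"ty":-30,"tz":10,"yaw":0},{"fingers":60,"tx":0,"ty":0,"tz":40,"yaw":0},{"fingers":60,"tx":0,"ty":0,"tz":40,"yaw":0},{"fingers":60,"tx":0,"ty":0,"tz":40,"yaw":0},{"fingers":60,"tx":0,"ty":0,"tz":40,"yaw":0},{"fingers":60,"tx":0,"ty":0,"tz":40,"yaw":0},{"fingers":60,"tx":0,"ty":0,"tz":22,"yaw":0},{"fingers":60,"tx":0,"ty":0,"tz":14,"yaw":0},{"fingers":60,"tx":0,"ty":0,"tz":0,"yaw":0},{"fingers":60,"tx":0,"ty":0,"tz":0,"yaw":0}])

```text
time_s: 19.9
tcp_pos: [0.4245, -0.0815, 0.0842]
tcp_rot: [[-0.194, 0.981, -0.002], [0.981, 0.194, 0.001], [0.001, -0.002, -1.0]]
wrist_force: [0.1, 0.4, -0.2]
opening: 0.0514
finger_force: 0.0
```

```bash
python3 - <<'E'
from h import *
to(.5967,.0007,.2065,11.2)
im,P=cloud("wrist"); print(tins(P,im)); to(.4247,-.0815,.030,11.2)
im,_=cloud("side"); save(cv2.resize(im[140:250,260:400],None,fx=4,fy=4),"s3.png")
E
```

```text
yaw -0.0 tx 47.2 ty 184.9 tz -176.3 q6 -0.57 tilt [-0.0019  0.0007]
[(array([426. , -80.8]), 16.3, array([141, 143, 141])), (array([395.9, -87.6]), 11.9, array([36, 36, 36])), (array([453.8, -76.1]), 11.8, array([37, 37, 37]))]
yaw -0.0 tx 0.4 ty -0.5 tz 1.0 q6 -0.57 tilt [ 0. -0.]
```

View pics/s3.png

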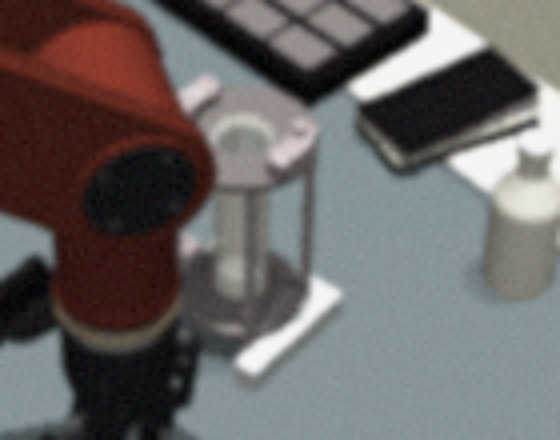

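The side crop shows tin 1 standing at the bottom of the tube, at (240,280). I'll grip tin 2 and carry it over.

drive_tool(moves=[{"fingers":0,"tx":0,"ty":0,"tz":0,"yaw":0},{"fingers":0,"tx":0,"ty":0,"tz":0,"yaw":0},{"fingers":0,"tx":0,"ty":0,"tz":0,"yaw":0},{"fingers":0,"tx":0,"ty":0,"tz":0,"yaw":0},{"fingers":0,"tx":0,"ty":0,"tz":0,"yaw":0},{"fingers":0,"tx":0,"ty":0,"tz":-16,"yaw":0},{"fingers":0,"tx":0,"ty":0,"tz":-40,"yaw":0},{"fingers":0,"tx":0,"ty":0,"tz":-40,"yaw":0},{"fingers":0,"tx":0,"ty":0,"tz":-40,"yaw":0},{"fingers":0,"tx":0,"ty":0,"tz":-40,"yaw":0},{"fingers":0,"tx":0,"ty":0,"tz":-40,"yaw":0},{"fingers":0,"tx":11,"ty":37,"tz":0,"yaw":0},{"fingers":0,"tx":12,"ty":37,"tz":0,"yaw":0},{"fingers":0,"tx":12,"ty":37,"tz":0,"yaw":0},{"fingers":0,"tx":12,"ty":37,"tz":0,"yaw":0},{"fingers":0,"tx":0,"ty":37,"tz":0,"yaw":0},{"fingers":0,"tx":0,"ty":0,"tz":0,"yaw":0},{"fingers":0,"tx":0,"ty":0,"tz":0,"yaw":0}])

```text
time_s: 21.8
tcp_pos: [0.5975, 0.0005, 0.3]
tcp_rot: [[-0.195, 0.981, -0.002], [0.981, 0.195, 0.0], [0.0, -0.002, -1.0]]
wrist_force: [0.2, -0.2, -0.3]
opening: 0.0303
finger_force: 30.1
```

```bash
python3 -c "
from h import *
to(.5967,.0007,.206,11.2)"
```

```text
yaw 0.0 tx 0.4 ty -0.8 tz 40.0 q6 -0.33 tilt [-0.0017  0.    ]
```

drive_tool(moves=[{"fingers":0,"tx":0,"ty":-0.5,"tz":12,"yaw":0},{"fingers":0,"tx":0,"ty":0,"tz":12,"yaw":0},{"fingers":0,"tx":0,"ty":0,"tz":10,"yaw":0},{"fingers":0,"tx":0,"ty":0,"tz":6,"yaw":0},{"fingers":0,"tx":0,"ty":0,"tz":0,"yaw":0},{"fingers":0,"tx":0,"ty":0,"tz":0,"yaw":0},{"fingers":60,"tx":0,"ty":0,"tz":0,"yaw":0},{"fingers":60,"tx":0,"ty":0,"tz":0,"yaw":0},{"fingers":60,"tx":0,"ty":0,"tz":0,"yaw":0},{"fingers":60,"tx":0,"ty":0,"tz":-20,"yaw":0},{"fingers":60,"tx":0,"ty":0,"tz":-50,"yaw":0},{"fingers":60,"tx":0,"ty":0,"tz":0,"yaw":0}])

```text
time_s: 23.0
tcp_pos: [0.5998, -0.0002, 0.3388]
tcp_rot: [[-0.194, 0.981, 0.012], [0.981, 0.194, -0.002], [-0.004, 0.012, -1.0]]
wrist_force: [0.5, 0.3, 1.1]
opening: 0.051
finger_force: 0.0
```

```bash
python3 -c "
from h import *
status(); to(.5390,-.2285,.030,101.2)"
```

```text
bore z percentiles [0.3407 0.3486 0.3543] 1624
top [ 621.5 -329.2] 15.7 [162 161 166]
top [571.2 -57.7] 17.3 [159 159 163]
top [ 546.6 -307.4] 16.2 [ 66 153 150]
top [ 538.7 -229.9] 15.4 [164 163 167]
top [ 462.  -145.2] 15.2 [169 130  73]
side [591.   60.5] 21.3 [93 88 90]
side [ 461.4 -142.6] 16.8 [215 119  31]
side [ 538.2 -230.8] 17.1 [216 215 217]
side [ 621.2 -328.4] 16.9 [207 207 209]
side [ 545.9 -306.5] 17.3 [ 52 169 164]
cap bar(w) ((474.29364013671875, 109.02070617675781), (49.954254150390625, 14.36125373840332), 11.313587188720703)
yaw -90.0 tx 101.4 ty -213.0 tz 247.2 q6 -0.33 tilt [ 0.0012 -0.0002]
```

drive_tool(moves=[{"fingers":60,"tx":0,"ty":0,"tz":0,"yaw":8},{"fingers":60,"tx":0,"ty":0,"tz":0,"yaw":8},{"fingers":60,"tx":0,"ty":0,"tz":0,"yaw":8},{"fingers":60,"tx":0,"ty":0,"tz":0,"yaw":8},{"fingers":60,"tx":0,"ty":0,"tz":0,"yaw":8},{"fingers":60,"tx":0,"ty":0,"tz":0,"yaw":8},{"fingers":60,"tx":0,"ty":0,"tz":0,"yaw":8},{"fingers":60,"tx":0,"ty":0,"tz":0,"yaw":8},{"fingers":60,"tx":0,"ty":0,"tz":0,"yaw":8},{"fingers":60,"tx":0,"ty":0,"tz":0,"yaw":8},{"fingers":60,"tx":0,"ty":0,"tz":0,"yaw":8},{"fingers":60,"tx":0,"ty":0,"tz":0,"yaw":2},{"fingers":60,"tx":-1,"ty":34,"tz":0,"yaw":0},{"fingers":60,"tx":-20,"ty":40,"tz":0,"yaw":0},{"fingers":60,"tx":-20,"ty":40,"tz":0,"yaw":0},{"fingers":60,"tx":-30,"ty":40,"tz":0,"yaw":0},{"fingers":60,"tx":-30,"ty":40,"tz":0,"yaw":0},{"fingers":60,"tx":0,"ty":20,"tz":20,"yaw":0},{"fingers":60,"tx":0,"ty":0,"tz":40,"yaw":0},{"fingers":60,"tx":0,"ty":0,"tz":40,"yaw":0}])

```text
time_s: 25.15
tcp_pos: [0.5387, -0.2304, 0.2288]
tcp_rot: [[0.981, 0.192, -0.0], [0.192, -0.981, 0.0], [-0.0, -0.0, -1.0]]
wrist_force: [0.4, 0.3, -0.6]
opening: 0.0515
finger_force: 0.0
```

```bash
python3 - <<'E'
from h import *
im,P=cloud("wrist"); print(tins(P,im)); to(.5390,-.2295,.030,-78.8); save(im,"w6.png")
im,_=cloud("side"); save(cv2.resize(im[140:250,260:400],None,fx=4,fy=4),"s4.png")
E
python3 -c "
import cv2,numpy as np
a=cv2.resize(cv2.imread('pics/w6.png'),(480,300));b=cv2.resize(cv2.imread('pics/s4.png'),(318,250));c=np.zeros((300,800,3),np.uint8);c[:,:480]=a;c[:250,480:798]=b;cv2.imwrite('pics/m1.png',c)"
```

```text
[(array([634.8,  47.8]), 17.4, array([173, 175, 175])), (array([565.8,  54.4]), 19.1, array([166, 166, 164])), (array([ 623.9, -328. ]), 16.1, array([204, 205, 206])), (array([ 541.4, -229.1]), 15.9, array([152, 155, 152])), (array([ 549.6, -306.3]), 16.0, array([ 83, 174, 168])), (array([ 464.1, -143.4]), 16.1, array([189, 111,  61]))]
yaw -0.1 tx 3.5 ty 2.4 tz 136.0 q6 0.84 tilt [-0.0114  0.0068]
```

View pics/m1.png

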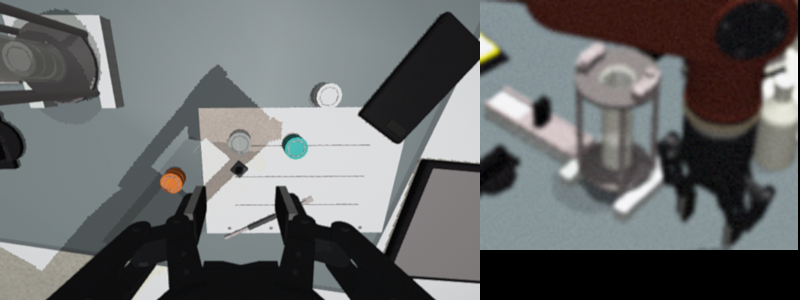

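The wrist view (left half) shows tin 3 at (240,140), with the camera module at (238,168) and turquoise at (295,147) both clear of the finger line. The tube in the right half appears to hold two tins.

drive_tool(moves=[{"fingers":60,"tx":0,"ty":0,"tz":40,"yaw":0},{"fingers":60,"tx":0,"ty":0,"tz":40,"yaw":0},{"fingers":60,"tx":0,"ty":0,"tz":20,"yaw":0},{"fingers":60,"tx":0,"ty":0,"tz":0,"yaw":0},{"fingers":60,"tx":0,"ty":0,"tz":0,"yaw":0},{"fingers":60,"tx":0,"ty":0,"tz":0,"yaw":0}])

```text
time_s: 25.85
tcp_pos: [0.5409, -0.2301, 0.1333]
tcp_rot: [[0.981, 0.194, 0.003], [0.194, -0.981, -0.002], [0.003, 0.003, -1.0]]
wrist_force: [0.0, -0.1, 0.1]
opening: 0.0512
finger_force: 0.0
```

```bash
python3 -c "
from h import *
im,P=cloud('wrist'); print([t[0] for t in tins(P,im)]); to(.5400,-.2293,.030,-78.8)"
```

```text
[array([ 624.1, -327.9]), array([ 541.3, -229.1]), array([ 549.6, -306.5]), array([ 466.4, -143.1])]
yaw -0.0 tx -0.7 ty -1.0 tz 49.3 q6 0.84 tilt [ 0.0035 -0.0021]
```

drive_tool(moves=[{"fingers":60,"tx":0,"ty":-0.8,"tz":25,"yaw":0},{"fingers":60,"tx":0,"ty":0,"tz":16,"yaw":0},{"fingers":60,"tx":0,"ty":0,"tz":8,"yaw":0},{"fingers":60,"tx":0,"ty":0,"tz":0,"yaw":0},{"fingers":0,"tx":0,"ty":0,"tz":0,"yaw":0},{"fingers":0,"tx":0,"ty":0,"tz":0,"yaw":0},{"fingers":0,"tx":0,"ty":0,"tz":0,"yaw":0},{"fingers":0,"tx":0,"ty":0,"tz":0,"yaw":0},{"fingers":0,"tx":0,"ty":0,"tz":0,"yaw":0},{"fingers":0,"tx":0,"ty":0,"tz":-16,"yaw":0},{"fingers":0,"tx":0,"ty":0,"tz":-40,"yaw":0},{"fingers":0,"tx":0,"ty":0,"tz":-40,"yaw":0},{"fingers":0,"tx":0,"ty":0,"tz":-40,"yaw":0},{"fingers":0,"tx":0,"ty":0,"tz":-40,"yaw":0},{"fingers":0,"tx":0,"ty":0,"tz":-40,"yaw":0},{"fingers":0,"tx":0,"ty":0,"tz":0,"yaw":0}])

```text
time_s: 27.5
tcp_pos: [0.5416, -0.2299, 0.3063]
tcp_rot: [[0.981, 0.194, 0.011], [0.194, -0.981, -0.006], [0.009, 0.008, -1.0]]
wrist_force: [-0.6, -0.3, 0.6]
opening: 0.0305
finger_force: 29.9
```

drive_tool(moves=[{"fingers":0,"tx":0,"ty":0,"tz":0,"yaw":-8},{"fingers":0,"tx":0,"ty":0,"tz":0,"yaw":-8},{"fingers":0,"tx":0,"ty":0,"tz":0,"yaw":-8},{"fingers":0,"tx":0,"ty":0,"tz":0,"yaw":-8},{"fingers":0,"tx":0,"ty":0,"tz":0,"yaw":-8},{"fingers":0,"tx":0,"ty":0,"tz":0,"yaw":-8},{"fingers":0,"tx":0,"ty":0,"tz":0,"yaw":-8},{"fingers":0,"tx":0,"ty":0,"tz":0,"yaw":-8},{"fingers":0,"tx":0,"ty":0,"tz":0,"yaw":-8},{"fingers":0,"tx":0,"ty":0,"tz":0,"yaw":-8},{"fingers":0,"tx":0,"ty":0,"tz":0,"yaw":-8},{"fingers":0,"tx":0,"ty":0,"tz":0,"yaw":-2},{"fingers":0,"tx":35,"ty":20,"tz":0,"yaw":0},{"fingers":0,"tx":36,"ty":20,"tz":0,"yaw":0},{"fingers":0,"tx":36,"ty":20,"tz":0,"yaw":0},{"fingers":0,"tx":36,"ty":20,"tz":0,"yaw":0},{"fingers":0,"tx":36,"ty":20,"tz":0,"yaw":0},{"fingers":0,"tx":36,"ty":0,"tz":0,"yaw":0},{"fingers":0,"tx":0,"ty":0,"tz":0,"yaw":0},{"fingers":0,"tx":0,"ty":0,"tz":0,"yaw":0}])

```text
time_s: 29.5
tcp_pos: [0.5952, 0.0024, 0.2976]
tcp_rot: [[-0.196, 0.981, -0.001], [0.981, 0.196, -0.0], [-0.0, -0.001, -1.0]]
wrist_force: [0.1, 0.8, -0.5]
opening: 0.0306
finger_force: 29.9
```

```bash
python3 -c "
from h import *
to(.5967,.0007,.206,11.2)"
```

```text
yaw 0.1 tx -2.0 ty 1.1 tz 37.6 q6 -0.33 tilt [-0.0006 -0.0004]
```

drive_tool(moves=[{"fingers":0,"tx":-1.5,"ty":1,"tz":12,"yaw":0},{"fingers":0,"tx":0,"ty":0,"tz":12,"yaw":0},{"fingers":0,"tx":0,"ty":0,"tz":8,"yaw":0},{"fingers":0,"tx":0,"ty":0,"tz":5,"yaw":0},{"fingers":0,"tx":0,"ty":0,"tz":0,"yaw":0},{"fingers":0,"tx":0,"ty":0,"tz":0,"yaw":0},{"fingers":60,"tx":0,"ty":0,"tz":0,"yaw":0},{"fingers":60,"tx":0,"ty":0,"tz":0,"yaw":0},{"fingers":60,"tx":0,"ty":0,"tz":0,"yaw":0},{"fingers":60,"tx":0,"ty":0,"tz":-20,"yaw":0},{"fingers":60,"tx":0,"ty":0,"tz":-50,"yaw":0},{"fingers":60,"tx":0,"ty":0,"tz":0,"yaw":0}])

```text
time_s: 30.7
tcp_pos: [0.5998, 0.0002, 0.3389]
tcp_rot: [[-0.194, 0.981, 0.013], [0.981, 0.194, -0.002], [-0.004, 0.012, -1.0]]
wrist_force: [1.0, -0.7, 1.1]
opening: 0.0512
finger_force: 0.0
```

```bash
python3 -c "
from h import *
status(); to(.6217,-.3280,.030,11.2)"
```

```text
bore z percentiles [0.3401 0.3479 0.3544] 1351
top [ 620.6 -329.5] 15.9 [162 161 165]
top [573.5 -57.6] 19.4 [161 160 165]
top [ 546.9 -307.4] 15.9 [ 66 152 149]
top [ 461.3 -145. ] 15.6 [169 130  74]
side [595.2  59.5] 16.2 [92 88 89]
side [558.3 -10.3] 21.9 [67 63 64]
side [ 461.3 -143.5] 16.9 [213 117  30]
side [ 619.5 -329.1] 17.9 [208 208 210]
side [ 545.3 -306.7] 18.1 [ 51 168 162]
cap bar(w) ((474.51824951171875, 108.5118637084961), (49.77871322631836, 13.422944068908691), 11.490338325500488)
yaw -0.0 tx -327.0 ty -39.7 tz 247.3 q6 -0.33 tilt [ 0.0013 -0.0002]
```

drive_tool(moves=[{"fingers":60,"tx":-20,"ty":0,"tz":0,"yaw":0},{"fingers":60,"tx":-38,"ty":-5,"tz":0,"yaw":0},{"fingers":60,"tx":-38,"ty":-5,"tz":0,"yaw":0},{"fingers":60,"tx":-38,"ty":-5,"tz":0,"yaw":0},{"fingers":60,"tx":-38,"ty":-5,"tz":0,"yaw":0},{"fingers":60,"tx":-38,"ty":-5,"tz":0,"yaw":0},{"fingers":60,"tx":-38,"ty":-5,"tz":0,"yaw":0},{"fingers":60,"tx":-38,"ty":-5,"tz":0,"yaw":0},{"fingers":60,"tx":-38,"ty":-5,"tz":0,"yaw":0},{"fingers":60,"tx":-3,"ty":0,"tz":30,"yaw":0},{"fingers":60,"tx":0,"ty":0,"tz":40,"yaw":0},{"fingers":60,"tx":0,"ty":0,"tz":40,"yaw":0},{"fingers":60,"tx":0,"ty":0,"tz":40,"yaw":0},{"fingers":60,"tx":0,"ty":0,"tz":40,"yaw":0},{"fingers":60,"tx":0,"ty":0,"tz":20,"yaw":0},{"fingers":60,"tx":0,"ty":0,"tz":0,"yaw":0},{"fingers":60,"tx":0,"ty":0,"tz":0,"yaw":0},{"fingers":60,"tx":0,"ty":0,"tz":0,"yaw":0}])

```text
time_s: 32.65
tcp_pos: [0.622, -0.3287, 0.1226]
tcp_rot: [[-0.194, 0.981, 0.002], [0.981, 0.194, -0.002], [-0.002, 0.002, -1.0]]
wrist_force: [-0.2, 0.4, 1.2]
opening: 0.0515
finger_force: 0.0
```

```bash
python3 - <<'E'
from h import *
im,P=cloud('wrist'); print([t[0] for t in tins(P,im)]); to(.6212,-.3285,.030,11.2)
im,_=cloud("side"); m=np.zeros((300,800,3),np.uint8)
cv2.imwrite("pics/s5.png",cv2.resize(im[140:250,260:400],None,fx=5,fy=5)[:,:,::-1])
E
```

```text
[array([ 549. , -306.2]), array([ 623.4, -328.2])]
yaw -0.0 tx 0.5 ty -1.0 tz 39.1 q6 -0.79 tilt [ 0.003  -0.0021]
```

View pics/s5.png

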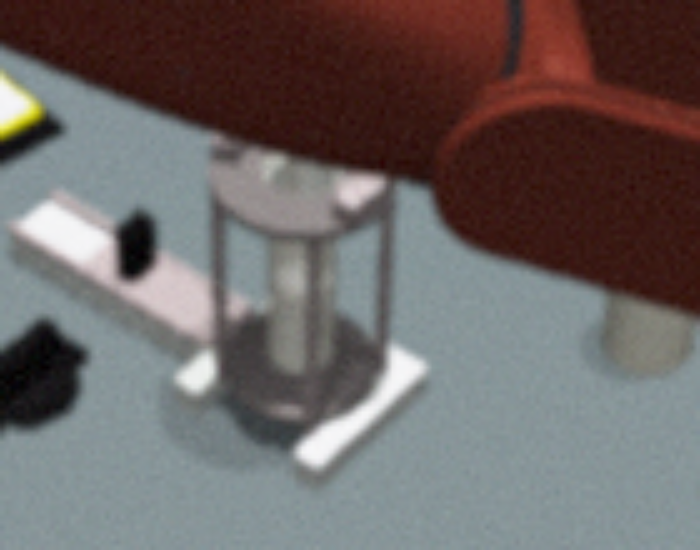

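The tube at (300,320) holds a stack of about three tins. I'll take tin 4.

drive_tool(moves=[{"fingers":60,"tx":0,"ty":0,"tz":20,"yaw":0},{"fingers":60,"tx":0,"ty":0,"tz":13,"yaw":0},{"fingers":60,"tx":0,"ty":0,"tz":6,"yaw":0},{"fingers":60,"tx":0,"ty":0,"tz":0,"yaw":0},{"fingers":0,"tx":0,"ty":0,"tz":0,"yaw":0},{"fingers":0,"tx":0,"ty":0,"tz":0,"yaw":0},{"fingers":0,"tx":0,"ty":0,"tz":0,"yaw":0},{"fingers":0,"tx":0,"ty":0,"tz":0,"yaw":0},{"fingers":0,"tx":0,"ty":0,"tz":0,"yaw":0},{"fingers":0,"tx":0,"ty":0,"tz":-16,"yaw":0},{"fingers":0,"tx":0,"ty":0,"tz":-40,"yaw":0},{"fingers":0,"tx":0,"ty":0,"tz":-40,"yaw":0},{"fingers":0,"tx":0,"ty":0,"tz":-40,"yaw":0},{"fingers":0,"tx":0,"ty":0,"tz":-40,"yaw":0},{"fingers":0,"tx":0,"ty":0,"tz":-40,"yaw":0},{"fingers":0,"tx":0,"ty":0,"tz":0,"yaw":0}])

```text
time_s: 34.35
tcp_pos: [0.6233, -0.3295, 0.3077]
tcp_rot: [[-0.194, 0.981, 0.011], [0.981, 0.194, -0.008], [-0.01, 0.01, -1.0]]
wrist_force: [0.5, 0.2, -0.8]
opening: 0.0301
finger_force: 29.9
```

drive_tool(moves=[{"fingers":0,"tx":24,"ty":0,"tz":0,"yaw":0},{"fingers":0,"tx":38,"ty":5,"tz":0,"yaw":0},{"fingers":0,"tx":38,"ty":5,"tz":0,"yaw":0},{"fingers":0,"tx":38,"ty":5,"tz":0,"yaw":0},{"fingers":0,"tx":38,"ty":5,"tz":0,"yaw":0},{"fingers":0,"tx":38,"ty":5,"tz":0,"yaw":0},{"fingers":0,"tx":38,"ty":5,"tz":0,"yaw":0},{"fingers":0,"tx":38,"ty":5,"tz":0,"yaw":0},{"fingers":0,"tx":38,"ty":5,"tz":0,"yaw":0},{"fingers":0,"tx":0,"ty":0,"tz":0,"yaw":0},{"fingers":0,"tx":0,"ty":0,"tz":0,"yaw":0},{"fingers":0,"tx":0,"ty":0,"tz":0,"yaw":0}])

```text
time_s: 35.55
tcp_pos: [0.5966, 0.0007, 0.2977]
tcp_rot: [[-0.194, 0.981, -0.0], [0.981, 0.194, -0.0], [-0.0, -0.0, -1.0]]
wrist_force: [-0.2, -0.5, -1.5]
opening: 0.0304
finger_force: 29.9
```

```bash
python3 -c "
from h import *
to(.5967,.0007,.206,11.2)"
```

```text
yaw -0.0 tx -0.0 ty 0.1 tz 37.7 q6 -0.33 tilt [-0.0003 -0.0004]
```

drive_tool(moves=[{"fingers":0,"tx":0,"ty":0,"tz":12,"yaw":0},{"fingers":0,"tx":0,"ty":0,"tz":12,"yaw":0},{"fingers":0,"tx":0,"ty":0,"tz":9,"yaw":0},{"fingers":0,"tx":0,"ty":0,"tz":5,"yaw":0},{"fingers":0,"tx":0,"ty":0,"tz":0,"yaw":0},{"fingers":0,"tx":0,"ty":0,"tz":0,"yaw":0},{"fingers":60,"tx":0,"ty":0,"tz":0,"yaw":0},{"fingers":60,"tx":0,"ty":0,"tz":0,"yaw":0},{"fingers":60,"tx":0,"ty":0,"tz":0,"yaw":0},{"fingers":60,"tx":0,"ty":0,"tz":-20,"yaw":0},{"fingers":60,"tx":0,"ty":0,"tz":-50,"yaw":0},{"fingers":100,"tx":0,"ty":0,"tz":-20,"yaw":0},{"fingers":100,"tx":0,"ty":0,"tz":0,"yaw":0},{"fingers":100,"tx":0,"ty":0,"tz":0,"yaw":0},{"fingers":100,"tx":0,"ty":0,"tz":0,"yaw":0}])

```text
time_s: 37.05
tcp_pos: [0.5961, 0.0015, 0.3479]
tcp_rot: [[-0.194, 0.981, -0.003], [0.981, 0.194, 0.0], [0.001, -0.003, -1.0]]
wrist_force: [-0.4, 0.3, -0.8]
opening: 0.0855
finger_force: 0.0
```

```bash
python3 - <<'E'
from h import *
im=status(); to(.4744,.1087,.036,101.2)
i2,_=cloud("side"); save(i2,"s6.png")
c=np.zeros((400,800,3),np.uint8); c[:300,:480]=cv2.resize(im,(480,300)); c[:240,480:800]=cv2.resize(i2[140:260,240:400],(320,240)); save(c,"m2.png")
E
```

```text
bore z percentiles [0.1208 0.122  0.3494] 183
top [573.4 -57.6] 19.0 [163 163 168]
top [ 547.  -307.6] 15.9 [ 66 154 151]
top [ 461.6 -144.8] 15.2 [170 131  74]
side [ 463.3 -143.2] 17.4 [210 114  28]
side [ 547.5 -306.2] 17.3 [ 54 170 165]
cap bar(w) ((474.51519775390625, 108.42588806152344), (50.024261474609375, 13.148186683654785), 11.269014358520508)
yaw -90.0 tx 98.7 ty 128.9 tz 258.0 q6 -0.32 tilt [-0.0028  0.0004]
```

View pics/m2.png

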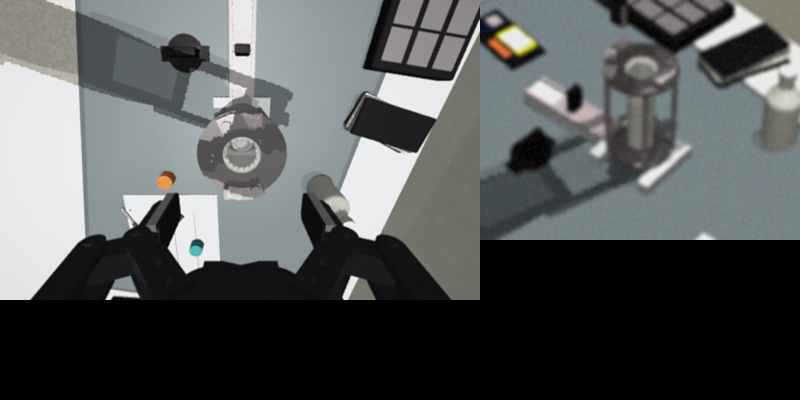

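Bore depth reads z = 0.122, which matches four tins stacked on the gate. No silver tins remain on the bench. Now the cap, with its bar at (185,53).

drive_tool(moves=[{"fingers":100,"tx":0,"ty":0,"tz":0,"yaw":-8},{"fingers":100,"tx":0,"ty":0,"tz":0,"yaw":-8},{"fingers":100,"tx":0,"ty":0,"tz":0,"yaw":-8},{"fingers":100,"tx":0,"ty":0,"tz":0,"yaw":-8},{"fingers":100,"tx":0,"ty":0,"tz":0,"yaw":-8},{"fingers":100,"tx":0,"ty":0,"tz":0,"yaw":-8},{"fingers":100,"tx":0,"ty":0,"tz":0,"yaw":-8},{"fingers":100,"tx":0,"ty":0,"tz":0,"yaw":-8},{"fingers":100,"tx":0,"ty":0,"tz":0,"yaw":-8},{"fingers":100,"tx":0,"ty":0,"tz":0,"yaw":-8},{"fingers":100,"tx":0,"ty":0,"tz":0,"yaw":-8},{"fingers":100,"tx":0,"ty":0,"tz":0,"yaw":-2},{"fingers":100,"tx":24,"ty":32,"tz":0,"yaw":0},{"fingers":100,"tx":25,"ty":32,"tz":0,"yaw":0},{"fingers":100,"tx":25,"ty":32,"tz":0,"yaw":0},{"fingers":100,"tx":25,"ty":33,"tz":20,"yaw":0},{"fingers":100,"tx":0,"ty":0,"tz":40,"yaw":0},{"fingers":100,"tx":0,"ty":0,"tz":40,"yaw":0},{"fingers":100,"tx":0,"ty":0,"tz":40,"yaw":0},{"fingers":100,"tx":0,"ty":0,"tz":40,"yaw":0}])

```text
time_s: 39.25
tcp_pos: [0.4742, 0.1089, 0.1681]
tcp_rot: [[-0.981, -0.194, 0.0], [-0.194, 0.981, 0.0], [-0.0, -0.0, -1.0]]
wrist_force: [-0.2, -0.4, -0.9]
opening: 0.0855
finger_force: 0.0
```

drive_tool(moves=[{"fingers":60,"tx":0,"ty":0,"tz":30,"yaw":0},{"fingers":60,"tx":0,"ty":0,"tz":0,"yaw":0},{"fingers":60,"tx":0,"ty":0,"tz":0,"yaw":0},{"fingers":60,"tx":0,"ty":0,"tz":0,"yaw":0}])

```text
time_s: 39.65
tcp_pos: [0.4761, 0.1088, 0.1417]
tcp_rot: [[-0.981, -0.194, 0.003], [-0.194, 0.981, 0.0], [-0.003, -0.0, -1.0]]
wrist_force: [0.5, 0.1, 0.6]
opening: 0.0515
finger_force: 0.0
```

```bash
python3 - <<'E'
from h import *
im,P=cloud("wrist"); m=(P[...,2]>.036)&(P[...,2]<.05)&(abs(P[...,0]-.474)<.06)&(abs(P[...,1]-.109)<.045); print(m.sum(),cv2.minAreaRect((P[m][:,:2]*1000).astype(np.float32)))
to(.4743,.1088,.036,101.2)
E
```

```text
1491 ((473.4019775390625, 108.07737731933594), (49.832908630371094, 14.046295166015625), 11.677691459655762)
yaw -0.0 tx 1.9 ty 0.3 tz 52.0 q6 -1.70 tilt [0.0039 0.0002]
```

drive_tool(moves=[{"fingers":60,"tx":1.5,"ty":0,"tz":25,"yaw":0},{"fingers":60,"tx":0,"ty":0,"tz":18,"yaw":0},{"fingers":60,"tx":0,"ty":0,"tz":8,"yaw":0},{"fingers":60,"tx":0,"ty":0,"tz":0,"yaw":0},{"fingers":0,"tx":0,"ty":0,"tz":0,"yaw":0},{"fingers":0,"tx":0,"ty":0,"tz":0,"yaw":0},{"fingers":0,"tx":0,"ty":0,"tz":0,"yaw":0},{"fingers":0,"tx":0,"ty":0,"tz":0,"yaw":0},{"fingers":0,"tx":0,"ty":0,"tz":0,"yaw":0},{"fingers":0,"tx":0,"ty":0,"tz":0,"yaw":0},{"fingers":0,"tx":0,"ty":0,"tz":0,"yaw":0}], force=80)

```text
time_s: 40.8
tcp_pos: [0.4743, 0.1085, 0.0901]
tcp_rot: [[-0.981, -0.194, 0.003], [-0.194, 0.981, 0.0], [-0.003, -0.0, -1.0]]
wrist_force: [-0.8, -0.4, 6.4]
opening: 0.0124
finger_force: 78.7
```

drive_tool(moves=[{"fingers":0,"tx":0,"ty":0,"tz":-20,"yaw":0},{"fingers":0,"tx":0,"ty":0,"tz":-40,"yaw":0},{"fingers":0,"tx":0,"ty":0,"tz":-40,"yaw":0},{"fingers":0,"tx":0,"ty":0,"tz":-40,"yaw":0},{"fingers":0,"tx":0,"ty":0,"tz":-40,"yaw":0},{"fingers":0,"tx":0,"ty":0,"tz":-40,"yaw":0},{"fingers":0,"tx":0,"ty":0,"tz":-20,"yaw":0},{"fingers":0,"tx":-24,"ty":-32,"tz":0,"yaw":0},{"fingers":0,"tx":-25,"ty":-32,"tz":0,"yaw":0},{"fingers":0,"tx":-25,"ty":-32,"tz":0,"yaw":0},{"fingers":0,"tx":-25,"ty":-32,"tz":0,"yaw":0},{"fingers":0,"tx":0,"ty":0,"tz":0,"yaw":0},{"fingers":0,"tx":0,"ty":0,"tz":0,"yaw":0},{"fingers":0,"tx":0,"ty":0,"tz":0,"yaw":0},{"fingers":0,"tx":0,"ty":0,"tz":0,"yaw":0}])

```text
time_s: 42.3
tcp_pos: [0.5944, 0.003, 0.329]
tcp_rot: [[-0.981, -0.195, 0.0], [-0.195, 0.981, 0.0], [-0.0, 0.0, -1.0]]
wrist_force: [0.3, 0.7, -0.5]
opening: 0.0127
finger_force: 78.2
```

```bash
python3 -c "
from h import *
to(.5967,.0005,.2155,101.2);s=r.read_state();print(s['tcp_pos'],s['wrist_force'])"
```

```text
yaw 0.0 tx -1.8 ty -2.9 tz 59.5 q6 -1.89 tilt [0.0001 0.0002]
[0.59440004 0.0030068  0.32896795] [ 0.2747306   0.68675615 -0.50528718]
```

drive_tool(moves=[{"fingers":0,"tx":-1.7,"ty":-3.2,"tz":20,"yaw":0},{"fingers":0,"tx":0,"ty":0,"tz":15,"yaw":0},{"fingers":0,"tx":0,"ty":0,"tz":8,"yaw":0},{"fingers":0,"tx":0,"ty":0,"tz":5,"yaw":0},{"fingers":0,"tx":0,"ty":0,"tz":4,"yaw":0},{"fingers":0,"tx":0,"ty":0,"tz":3,"yaw":0},{"fingers":0,"tx":0,"ty":0,"tz":2,"yaw":0},{"fingers":0,"tx":0,"ty":0,"tz":2,"yaw":0},{"fingers":0,"tx":0,"ty":0,"tz":0,"yaw":0},{"fingers":0,"tx":0,"ty":0,"tz":0,"yaw":0}])

```text
time_s: 43.3
tcp_pos: [0.5975, -0.0008, 0.2699]
tcp_rot: [[-0.981, -0.194, 0.0], [-0.194, 0.981, -0.0], [-0.0, -0.0, -1.0]]
wrist_force: [-0.3, -0.4, -1.0]
opening: 0.0127
finger_force: 78.3
```

drive_tool(moves=[{"fingers":0,"tx":0,"ty":0.5,"tz":1,"yaw":0},{"fingers":0,"tx":0,"ty":0,"tz":0.5,"yaw":0},{"fingers":0,"tx":0,"ty":0,"tz":0.5,"yaw":0},{"fingers":0,"tx":0,"ty":0,"tz":0,"yaw":0},{"fingers":0,"tx":0,"ty":0,"tz":0,"yaw":0}])

```text
time_s: 43.8
tcp_pos: [0.5975, -0.0003, 0.2691]
tcp_rot: [[-0.981, -0.194, 0.001], [-0.194, 0.981, -0.0], [-0.001, -0.001, -1.0]]
wrist_force: [-3.4, -0.3, 5.8]
opening: 0.0123
finger_force: 79.0
```

The cap seated at tool height 0.2691, as expected. I'll twist it clockwise.

drive_tool(moves=[{"fingers":0,"tx":0,"ty":0,"tz":0,"yaw":6},{"fingers":0,"tx":0,"ty":0,"tz":0,"yaw":6},{"fingers":0,"tx":0,"ty":0,"tz":0,"yaw":6},{"fingers":0,"tx":0,"ty":0,"tz":0,"yaw":6},{"fingers":0,"tx":0,"ty":0,"tz":0,"yaw":6},{"fingers":0,"tx":0,"ty":0,"tz":0,"yaw":6},{"fingers":0,"tx":0,"ty":0,"tz":0,"yaw":6},{"fingers":0,"tx":0,"ty":0,"tz":0,"yaw":6},{"fingers":0,"tx":0,"ty":0,"tz":0,"yaw":6},{"fingers":0,"tx":0,"ty":0,"tz":0,"yaw":6},{"fingers":0,"tx":0,"ty":0,"tz":0,"yaw":6},{"fingers":0,"tx":0,"ty":0,"tz":0,"yaw":6},{"fingers":0,"tx":0,"ty":0,"tz":0,"yaw":6},{"fingers":0,"tx":0,"ty":0,"tz":0,"yaw":4},{"fingers":0,"tx":0,"ty":0,"tz":0,"yaw":4},{"fingers":0,"tx":0,"ty":0,"tz":0,"yaw":4},{"fingers":0,"tx":0,"ty":0,"tz":0,"yaw":2},{"fingers":0,"tx":0,"ty":0,"tz":0,"yaw":0},{"fingers":0,"tx":0,"ty":0,"tz":0,"yaw":0}])

```text
time_s: 45.7
tcp_pos: [0.5973, -0.0004, 0.2691]
tcp_rot: [[-0.161, 0.987, 0.001], [0.987, 0.161, -0.001], [-0.001, 0.001, -1.0]]
wrist_force: [-4.0, -1.0, 6.3]
opening: 0.0128
finger_force: 79.4
```

```bash
python3 -c "
from h import *
to(.5967,.0005,.2155,11.2);s=r.read_state();print(s['tcp_pos'],s['wrist_force'],s['moment'],s['effort'][5])"
```

```text
yaw -1.9 tx 1.0 ty -0.5 tz -0.4 q6 -0.29 tilt [ 0.0007 -0.0008]
[ 5.97349225e-01 -3.52153737e-04  2.69096312e-01] [-3.98383999 -0.99361663  6.28090598] [-0.13695869  0.63731268  0.52776022] 0.5821469239890575
```

drive_tool(moves=[{"fingers":0,"tx":0,"ty":0,"tz":0,"yaw":2},{"fingers":0,"tx":0,"ty":0,"tz":0,"yaw":1},{"fingers":0,"tx":0,"ty":0,"tz":0,"yaw":0},{"fingers":0,"tx":0,"ty":0,"tz":0,"yaw":0}])

```text
time_s: 46.1
tcp_pos: [0.5974, -0.0003, 0.2691]
tcp_rot: [[-0.112, 0.994, 0.001], [0.994, 0.112, -0.002], [-0.002, 0.001, -1.0]]
wrist_force: [-2.8, -1.5, 6.5]
opening: 0.0124
finger_force: 91.2
```

```bash
python3 -c "
from h import *
to(.5967,.0005,.2155,11.2);s=r.read_state();print(s['wrist_force'],s['moment'])"
```

```text
yaw -4.8 tx 0.9 ty -0.5 tz -0.4 q6 -0.24 tilt [ 0.0008 -0.0016]
[-2.80928043 -1.53081156  6.5041452 ] [-0.1824127   0.58253117  1.99069294]
```

Torque rises to 2 N m, so the cap is hard against the stops. I'll relax, release and lift.

drive_tool(moves=[{"fingers":0,"tx":0,"ty":0,"tz":0,"yaw":-2.5},{"fingers":0,"tx":0,"ty":0,"tz":-0.5,"yaw":-1},{"fingers":60,"tx":0,"ty":0,"tz":0,"yaw":0},{"fingers":100,"tx":0,"ty":0,"tz":0,"yaw":0},{"fingers":100,"tx":0,"ty":0,"tz":0,"yaw":0},{"fingers":100,"tx":0,"ty":0,"tz":0,"yaw":0},{"fingers":100,"tx":0,"ty":0,"tz":-10,"yaw":0},{"fingers":100,"tx":0,"ty":0,"tz":-30,"yaw":0},{"fingers":100,"tx":0,"ty":0,"tz":-30,"yaw":0},{"fingers":100,"tx":0,"ty":0,"tz":-20,"yaw":0},{"fingers":100,"tx":0,"ty":0,"tz":0,"yaw":0},{"fingers":100,"tx":0,"ty":0,"tz":0,"yaw":0},{"fingers":100,"tx":0,"ty":0,"tz":0,"yaw":0}])

```text
time_s: 47.4
tcp_pos: [0.5967, -0.0002, 0.3567]
tcp_rot: [[-0.168, 0.986, -0.002], [0.986, 0.168, 0.0], [0.001, -0.002, -1.0]]
wrist_force: [0.2, 0.1, -0.3]
opening: 0.0855
finger_force: 0.0
```

```bash
python3 - <<'E'
from h import *
im,P=cloud("wrist"); Q=P.reshape(-1,3); S=Q[(Q[:,2]>.214)&(Q[:,2]<.228)&(np.hypot(Q[:,0]-.597,Q[:,1])<.04)]
print(cv2.minAreaRect((S[:,:2]*1000).astype(np.float32)),np.median(S[:,2]))
m=(P[...,2]>.055)&(P[...,2]<.075)&(abs(P[...,0]-.572)<.04)&(abs(P[...,1]-.13)<.06); g=np.median(P[m],0); print("gate grip",g,np.hypot(g[0]-.597,g[1]-.0005))
i2,_=cloud("side"); c=np.zeros((400,800,3),np.uint8); c[:300,:480]=cv2.resize(im,(480,300)); c[:240,480:800]=cv2.resize(i2[140:260,240:400],(320,240)); save(c,"m3.png")
E
```

```text
((597.5078125, -0.07336807250976562), (13.735483169555664, 50.34284210205078), 10.09778118133545) 0.2210433915853156
gate grip [0.5727479  0.12816031 0.06646309] 0.12994352096508993
```

View pics/m3.png

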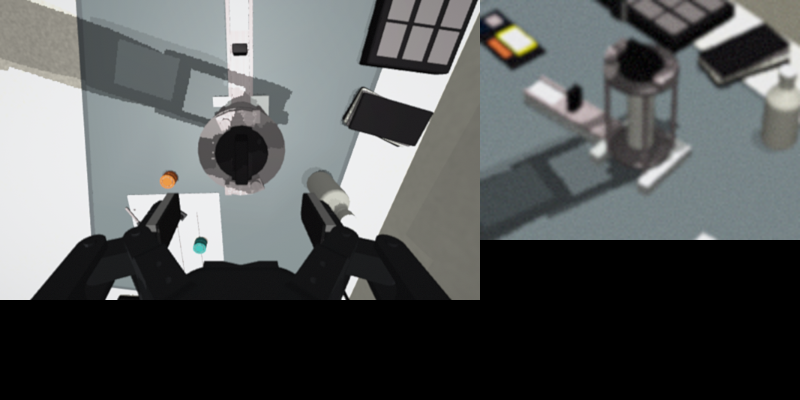

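The cap is seated and locked at (240,152) with its bar along the track, the gate grip is 130 mm from the axis (shut), and the stack stands in the tube.

```bash
python3 -c "
from rig import r
print(r.finish_job())"
```

```text
the job is handed in; nothing more can be done
None
```

I handed the job in: the gate is shut, all four silver tins found on the bench are stacked on it, and the cap is back on and twisted hard against its stops. I left the orange and turquoise look-alikes and the other bench items alone.

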